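# Load the shielded test box with radio tags and start the test

### The arm

A 6-joint arm with a two-finger parallel gripper is mounted at the origin on the work surface. World frame = base frame: x ahead of the robot, y to its left, z up, the work surface at z = 0. Lengths are in m, angles in rad, forces in N, time in s.
With the tool pointing down it reaches from about 0.225 to 0.875 m from the base axis. Payload 3.4 kg.
Tool frame: the origin (TCP) lies at the centre of the arm's flange, where the gripper is bolted on; the fingertips stand manip.tcp_to_tips ahead of it and the grasp point (between the pads) lies 155 mm ahead of it (manip.tcp_to_tips is the distance from the TCP to the fingertips, in m); z points along the fingers, y is the line along which they close (so a half turn about z gives the same grasp; the last joint's range is limited). The gripper opens to 85 mm and grips with 20 to 120 N. Pads are 22 mm wide; open, the fingers measure 114 mm over their backs; the gripper's body (76 mm by 85 mm) begins 54 mm behind the grasp point. The pads swing forward as they close: fully open they stand 13 mm farther back than shut.
Start: joints at [-1.316, 0.276, 1.505, -0, 1.361, -0.121], TCP at [0.211, -0.535, 0.405] pointing down, gripper open.
Joint ranges: [-2.89, 2.89], [-0.75, 2.08], [0.22, 2.7], [-1.18, 4.32], [0.11, 2.71], [-2.7, 2.7]. Speed limits (rad/s): [2.57, 2.57, 3.14, 3.14, 3.14, 3.14].

### API

Orientations are given as a unit quaternion [w, x, y, z].
In Python, from rig import sensors, imaging, manip gives the robot as it stands. The module is installed in compiled form; this text tells all that it offers.
- The arm moves only by the tool jog_arm, never from a script. Its argument "plan" is a list of rows, each an object of numbers: "dx", "dy", "dz": the shift along the tool's x, y, z in mm; "ax", "ay", "az": the turn, a rotation vector about the tool's x, y, z in units of 6 degrees (1.0 is 6 degrees); "grip": the closure, from 0 (fully open) to 1 (shut). A call has 1 to 20 rows; each row shifts and turns the commanded pose from where the row before left it, along the tool's axes as they then stand; what a row does not reach is not made up. A row lasts 1/12 s, in which the tool goes at most 41.7 mm and 7.16 degrees, less where a joint would pass 70% of its speed; a pose out of reach is approached as far as the arm can. A call is refused whole if a number of a shift passes 41.7 or a number of a turn 1, either way. A call with a gripper value outside its range is refused whole. The fingers move at their own pace and stop on an object; "grip_force" is the grip in N (left out, the last holds). Time passes only in rows, so rows that do not move let the fingers close. It gives the time, the measured TCP pose, the force, the opening and the grip force at its end, in the units of the state.
- sensors.get_state(): the state, without advancing time (a new reading comes with each control period).
- imaging.get_image(name): name is "scene" or "top" or "wrist"; returns a dict with "image" (384x512x3 uint8, red, green, blue), "K" (3x3 intrinsics, pixels), "k1" (the pictures are not rectified: a ray, as slopes to the right and down, at radius r is drawn at 1 + k1 r^2 times it, then the intrinsics apply), "extrinsics" (4x4, takes a point from world to camera coordinates). Camera axes: x right, y up, looking along -z (the intrinsics and any distortion apply to the point x, -y, -z); pixel columns grow to the right and rows downward; lengths in m; the calibration is good to about 2 mm. A picture is of the moment at which its call begins. There is no depth.
- manip.sign_off(): hands the job in; it is judged then, once.
The state is a dict: "clock": time; "qpos": joint angles; "qd": joint speeds; "effort": joint torques, N m; "position": TCP position; "ee_rot": TCP orientation; "contact_force": force on the tool from outside, world axes, zero at the start; "moment": the same for the moment, N m; "width": finger opening in m; "gripper_force": force on a finger pad.
Only numpy, scipy, OpenCV 4.12 (cv2) and the standard library are available. Lean on these libraries where they do the work, as an engineer would, in place of code of your own. Each camera call takes 0.05 s, during which the arm holds its last target. There are 200 camera calls.

### The job

Use the pry blade from its rest to lever up the stuck cover of the shielded test box at the notch in its front edge, swing the cover open, and lay every radio tag from the bench flat in a compartment of its own; the tags' ceramic cases are brittle, so take them with a light grip (about 20 to 30 N). Then shut the cover fully and, only with it shut, press the start button of the test controller fully down. Leave the pry blade lying back on its rest, and do not disturb the other things on the bench.

Things in the scene. Friction and masses are not known exactly. Their poses are not given: they have to be found in the camera images.
- shieldbox: shielded test box, bare aluminium, 123 (x) x 216 (y) x 55 mm high, fixed to the bench; origin: centre of its underside; its x axis points from the front (notch side, towards the robot) to the back (hinge side), y along its length, z up. Walls and floor 4 mm thick; inside, three ribs 4 mm thick and 14 mm above the floor, running along x at y = -52, 0 and 52 mm, make four compartments, each 115 mm long in x and 48 to 50 mm wide in y, with a copper strip on the floor
- notch (a point): pry notch: a gap 44 mm wide (y) and 8 mm high in the top edge of the front wall (4 mm thick), right under the cover's front edge; this point is at the gap's centre on the outer face. Below the gap a dark steel sill, 44 mm wide, sticks out 8 mm in front of the wall, its top level with the gap's bottom edge (47 mm above the bench): seen from above it and a dark bar on the cover's edge mark the notch. Behind the gap the box is open inside. A blade enters along the box's +x
- cover (a joint): the box's cover, an aluminium plate 123 x 216 x 4 mm, 0.3 kg, without handle, flush with the box's walls, hinged along the top of the back wall: 0 = shut, grows as the front edge rises, stop at 1.7 rad (just past upright). Stiff friction hinge: the cover stays at any angle it is left at; it takes about 5 N at the front edge to raise it and about 2 N to lower it
- cover_hinge (a point): middle of the hinge line (at the cover's underside, 55.5 mm above the bench); its axes turn with the cover: x from the cover's front edge to the hinge, z out of its upper face
- cover_edge (a point): middle of the cover's front edge, at its underside, 123 mm from the hinge
- bay0 (a point): centre of compartment 0's floor (4 mm above the bench); axes as the box's
- bay1 (a point): centre of compartment 1's floor (4 mm above the bench); axes as the box's
- bay2 (a point): centre of compartment 2's floor (4 mm above the bench); axes as the box's
- bay3 (a point): centre of compartment 3's floor (4 mm above the bench); axes as the box's
- pry_grip (a point): the pry blade's grip point, on its axis, half-way up the handle; x towards the blade's tip, y across its width, z up when it lies on its rest. Black handle 90 mm long, 24 mm wide, 20 mm high, reaching from 65 mm behind this point to 25 mm ahead of it; then a flat steel blade 70 mm long, 18 mm wide, 2.5 mm thick, in line with the handle's mid-height. 60 g
- pry_tip (a point): middle of the blade's tip, 95 mm ahead of the grip point
- rest_seat (a point): the pry blade's rest: this point is where the grip point belongs, 50 mm above the bench; x is the way the tip should point, z up. Fixed base 140 x 60 x 6 mm with two notched posts: at x = -55 mm under the handle's tail (40 mm high, side lips 34 mm apart and 8 mm high), at x = +60 mm under the blade (48.75 mm high, lips 28 mm apart and 8 mm high); between the posts the handle is free on both sides
- tag0_centre (a point): radio tag (two to four on the bench, all alike), white ceramic case 58 (x) x 34 (y) x 18 (z) mm, 50 to 100 g, so a compartment takes just one, its long side along the box's x; this point is its centre, half-way up; z up as it lies, with a dark square on top
- tag1_centre (a point): radio tag (two to four on the bench, all alike), white ceramic case 58 (x) x 34 (y) x 18 (z) mm, 50 to 100 g, so a compartment takes just one, its long side along the box's x; this point is its centre, half-way up; z up as it lies, with a dark square on top
- tag2_centre (a point): radio tag (two to four on the bench, all alike), white ceramic case 58 (x) x 34 (y) x 18 (z) mm, 50 to 100 g, so a compartment takes just one, its long side along the box's x; this point is its centre, half-way up; z up as it lies, with a dark square on top
- tag3_centre (a point): radio tag (two to four on the bench, all alike), white ceramic case 58 (x) x 34 (y) x 18 (z) mm, 50 to 100 g, so a compartment takes just one, its long side along the box's x; this point is its centre, half-way up; z up as it lies, with a dark square on top
- start (a joint): start button's travel: 0 = up, grows to 6 mm fully down; springs back; fully down takes 5 N, it counts as pressed from 4 mm
- start_top (a point): top centre of the start button, a round steel cap of 24 mm diameter on a grey controller box 66 x 66 x 32 mm, fixed; its top is about 54 mm above the bench when up; press straight down
- db9: bystander: black adapter plug 48 x 32 x 14 mm among the tags; origin: centre of its underside
- attenuator: bystander: small round coaxial attenuator standing upright, 24 mm diameter, 50 mm high; origin: centre of its foot
- wrench: bystander: small torque wrench lying on the bench, about 160 mm long; origin: on its underside, handle end 80 mm to -x, head 84 mm to +x
Not all that is in view belongs to the job. Leave any blue or turquoise look-alike of the part that bears tag2_centre alone.

How it is judged:
On the way, in this order (a step that is already met when the one before it is completed fails the run):
1. the cover is levered up (by 0.15 rad or more) with the pry blade touching it (value of joint cover above 0.15 rad and contact force between pry and cover above 0.3 N), for 0.05 s.
2. every tag lies flat in a compartment of its own and the cover is shut (x of tag0_centre in the frame of shieldbox between -0.035 and 0.035 m and y of tag0_centre in the frame of shieldbox between -0.1 and 0.1 m and z of tag0_centre in the frame of shieldbox between 0.008 and 0.017 m and angle between each of tag0_centre, tag1_centre, tag2_centre, tag3_centre's own z axis and vertical below 0.15 rad and x of tag1_centre in the frame of shieldbox between -0.035 and 0.035 m and y of tag1_centre in the frame of shieldbox between -0.1 and 0.1 m and z of tag1_centre in the frame of shieldbox between 0.008 and 0.017 m and x of tag2_centre in the frame of shieldbox between -0.035 and 0.035 m and y of tag2_centre in the frame of shieldbox between -0.1 and 0.1 m and z of tag2_centre in the frame of shieldbox between 0.008 and 0.017 m and x of tag3_centre in the frame of shieldbox between -0.035 and 0.035 m and y of tag3_centre in the frame of shieldbox between -0.1 and 0.1 m and z of tag3_centre in the frame of shieldbox between 0.008 and 0.017 m and value of joint cover below 0.02 rad), for 0.2 s.
3. the start button is pressed with the cover shut (value of joint cover below 0.02 rad and value of joint start above 0.004 m), for 0.05 s.
At the end, for the whole second after the job is handed in: every tag lies flat (within 0.15 rad) on the box floor, so in a compartment of its own, at rest; the cover is shut (below 0.02 rad); the start button is released; the pry blade lies on its rest, its grip point within 20 mm sideways and 6 mm in height of the seat point, level within 0.15 rad (all of step 2 and horizontal distance between pry_grip and rest_seat below 0.02 m and z of pry_grip in the frame of rest_seat between -0.006 and 0.006 m and angle between pry_grip's own z axis and vertical below 0.15 rad and linear speed of each of tag0, tag1, tag2, tag3, pry below 0.02 m/s and value of joint start below 0.002 m); the robot touches nothing.
It fails at once if a tag is squeezed hard: fingers on it with more than 90 N in all (both fingers added, so 45 N a finger) (contact force between the fingers and tag0 above 90 N or contact force between the fingers and tag1 above 90 N or contact force between the fingers and tag2 above 90 N or contact force between the fingers and tag3 above 90 N).
It fails at once if the start button is pressed (4 mm or more) while the cover is open more than 0.05 rad (value of joint start above 0.004 m and value of joint cover above 0.05 rad).
It fails at once if the adapter, the attenuator or the torque wrench is moved more than 30 mm (distance of any of db9, attenuator, wrench from where it was at the start of the episode above 0.03 m).
Of tag0, tag1, tag2, tag3 only 2 to 4 are there at a start; the rules pass over those that are not, and their reading is None.
At some moment in a run one of tag0, tag1, tag2, tag3 may be knocked a few centimetres aside while the robot is not near it.
Once in a run the grip may slacken for a moment while it holds something.
It also fails if it takes over 210 s, if anything falls off the work surface, if the arm or the gripper's body presses on something with over 40 N, if the wrist force passes 120 N, or if a joint passes its speed limit or range.

## Working session

There is one attempt and no reset: what is moved stays moved. The work goes in short steps, Python scripts to look and compute and a tool call to move; the robot and the scene stay as the last step left them, time stands still between calls to the robot, and variables do not carry over. Pictures are saved under pics/ and viewed, at most 16 in all, crops included, and the job is handed in when it is done.

Besides the shell and the picture viewer there is one more tool, called after ">>>" as name(argument=value, ...), one argument or row to a line, values as JSON. jog_arm: Moves the arm, as the interface text tells. Its arguments: {"type":"object","properties":{"plan":{"type":"array"},"grip_force":{"type":"number"}},"required":["plan"]}

```bash
mkdir -p pics; cat > h.py <<'E'
import numpy as np, cv2
from rig import sensors, imaging, manip
def snap(name,fn=None):
    d=imaging.get_image(name)
    if fn: cv2.imwrite('pics/'+fn,d['image'][:,:,::-1])
    return d
def proj(d,P):
    P=np.atleast_2d(P); E=np.array(d['extrinsics']);c=P@E[:3,:3].T+E[:3,3]
    s=np.c_[c[:,0]/-c[:,2],-c[:,1]/-c[:,2]]; r2=(s**2).sum(1,keepdims=True)
    s=s*(1+d['k1']*r2); K=np.array(d['K']); return s@K[:2,:2].T+K[:2,2]
def unproj(d,uv,z):
    uv=np.atleast_2d(uv).astype(float);K=np.array(d['K']);s0=(uv-K[:2,2])@np.linalg.inv(K[:2,:2]).T
    s=s0.copy()
    for _ in range(20): s=s0/(1+d['k1']*(s**2).sum(1,keepdims=True))
    E=np.array(d['extrinsics']);R=E[:3,:3];C=-R.T@E[:3,3]
    D=np.c_[s[:,0],-s[:,1],-np.ones(len(s))]@R
    z=np.broadcast_to(z,(len(s),)); return C+D*((z-C[2])/D[:,2])[:,None]
E
python3 - <<'E'
from h import *
import pickle
D={n:snap(n,n+'0.png') for n in('top','scene','wrist')}
pickle.dump(D,open('d0.pkl','wb'))
s=sensors.get_state()
for k,v in s.items(): print(k,np.round(v,4))
print(manip.tcp_to_tips)
for n,d in D.items():
    E=np.array(d['extrinsics']);print(n,-E[:3,:3].T@E[:3,3],d['k1'],d['K'][0])
E
```

```text
clock 0.15
qpos [-1.316   0.2765  1.5059  0.      1.3607 -0.121 ]
qd [-0.0001 -0.0038 -0.0029 -0.0008  0.0011  0.0012]
effort [ 1.30000e-03 -4.17144e+01 -2.46033e+01 -2.00000e-04  7.60000e-03
 -0.00000e+00]
position [ 0.211  -0.5347  0.404 ]
ee_rot [-7.000e-04  9.824e-01  1.868e-01 -0.000e+00]
contact_force [-0.2148  0.0711  0.0793]
moment [-0.0112  0.0086 -0.0287]
gripper_force 0.0
width 0.0855
0.1734
top [ 0.38472083 -0.01671715  0.92900466] 0.030948506295611106 [347.31363283   0.         253.22948614]
scene [0.97875301 0.85416616 0.70359405] 0.018845774952298368 [399.13418633   0.         249.70436653]
wrist [ 0.27539576 -0.50893714  0.37225724] -0.008232806763270232 [277.01554763   0.         258.91790512]
```

View pics/top0.png

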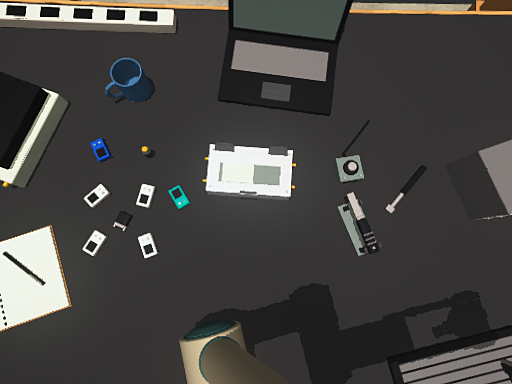

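View pics/scene0.png

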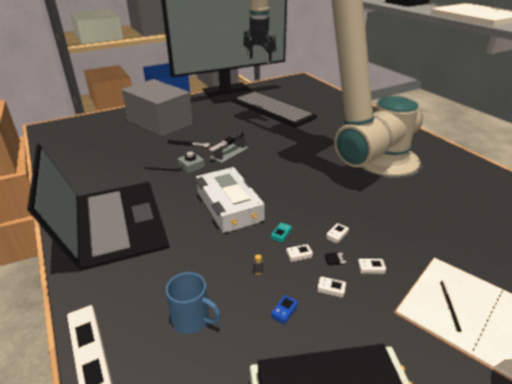

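Top view, with +x up and +y to the left:
- **White tags:** (96,195), (145,195), (94,243) and (148,245). They fit the description (white case, dark square).
- **Look-alikes to leave:** turquoise (178,197) and blue (100,150).
- **Others:** adapter (122,220), attenuator (146,151), box (250,172), button (350,168), pry on its rest (360,225), wrench (405,190).

I'll confirm these in one enlarged crop.

```bash
python3 - <<'E'
from h import *
import pickle
D=pickle.load(open('d0.pkl','rb'));d=D['top'];im=d['image'][:,:,::-1]
a=cv2.resize(im[140:260,80:200],None,fx=3.3,fy=3.3,interpolation=cv2.INTER_CUBIC)
b=cv2.resize(im[140:260,290:410],None,fx=3.3,fy=3.3,interpolation=cv2.INTER_CUBIC)
c=cv2.resize(im[140:205,200:300],None,fx=3,fy=3,interpolation=cv2.INTER_CUBIC)
o=np.zeros((600,800,3),np.uint8);o[:396,:396]=a;o[:396,402:798]=b;o[400:595,:300]=c
cv2.imwrite('pics/crop.png',o)
# white tags: blob bounding boxes
g=im.min(axis=2); m=(g>120).astype(np.uint8); m[:, 170:]=0; m[:180]=0;m[262:]=0;m[:,:78]=0
m=cv2.morphologyEx(m,cv2.MORPH_CLOSE,np.ones((7,7)))
n,l,st,ce=cv2.connectedComponentsWithStats(m)
for i in range(1,n):
    if st[i,4]<80: continue
    ys,xs=np.where(l==i)
    w=unproj(d,np.c_[xs,ys],0.018)[:,:2].astype(np.float32)
    r=cv2.minAreaRect(w*1000);bx=cv2.boxPoints(r);e0=bx[1]-bx[0];e1=bx[2]-bx[1];e=e0 if np.hypot(*e0)>np.hypot(*e1) else e1
    print(ce[i].round(1),st[i,4],np.round(r[0],1),np.round(r[1],1),'long dir deg',round(np.degrees(np.arctan2(e[1],e[0]))%180,1))
# box cover
m=(g>110).astype(np.uint8);m[:,:203]=0;m[:,298:]=0;m[:140]=0;m[205:]=0
m=cv2.morphologyEx(m,cv2.MORPH_CLOSE,np.ones((7,7)))
ys,xs=np.where(m);w=unproj(d,np.c_[xs,ys],0.0595)[:,:2].astype(np.float32)
print(cv2.minAreaRect(w*1000))
E
```

```text
[ 95.8 195.1] 299 [532.  378.5] [35.  58.1] long dir deg 134.4
[144.9 195.2] 293 [534.3 251.8] [34.7 58.3] long dir deg 167.3
[ 93.6 242.6] 316 [409.4 372.1] [34.6 57.7] long dir deg 151.1
[146.9 244.2] 265 [404.8 236.8] [58.7 33.9] long dir deg 22.3
((596.5420532226562, -21.458297729492188), (217.65548706054688, 127.97998809814453), 86.91900634765625)
```

View pics/crop.png

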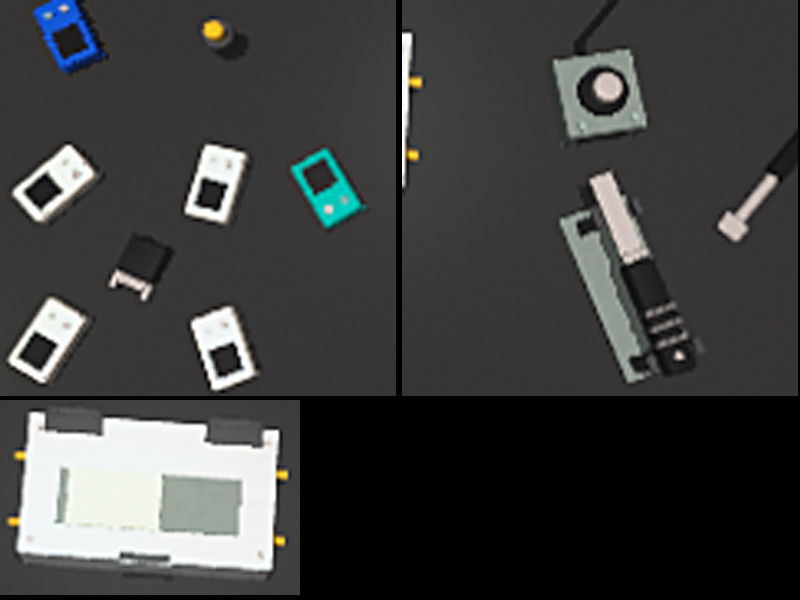

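The crop confirms four white tags, the look-alikes being coloured. The pry's tip is at about px (351,194) and its tail at (374,250). Next I compute the pry and box poses.

```bash
cat >> h.py <<'E'
from scipy.spatial.transform import Rotation as Rn
def pose():
    s=sensors.get_state();q=s['ee_rot'];return np.array(s['position']),Rn.from_quat([q[1],q[2],q[3],q[0]])
def down(yaw):  # tool z down, tool x at yaw (deg)
    return Rn.from_euler('z',yaw,degrees=True)*Rn.from_euler('x',180,degrees=True)
def togo(p,R,pitch=None):
    p0,R0=pose(); print('shift tool mm',(R0.inv().apply(np.array(p)-p0)*1000).round(1),'turn units',((R0.inv()*R).as_rotvec(degrees=True)/6).round(2))
def tcp_for(grasp,R,off=0.155): return np.array(grasp)-R.apply([0,0,off])
def st():
    s=sensors.get_state();p,R=pose();M=R.as_matrix();print('t',round(s['clock'],2),'tcp',p.round(4),'z',M[:,2].round(3),'yaw',round(np.degrees(np.arctan2(M[1,0],M[0,0])),2),'w',round(s['width'],4),'F',np.round(s['contact_force'],1),'gf',np.round(s['gripper_force'],1))
E
python3 - <<'E'
from h import *
import pickle
d=pickle.load(open('d0.pkl','rb'))['top']
def cr(u,v,ox,x0): return (x0+(u-ox)/3.3,140+v/3.3)
tip=unproj(d,cr(602,176,402,290),.051)[0]; tail=unproj(d,cr(681,372,402,290),.055)[0]
v=tip-tail;yaw=np.degrees(np.arctan2(v[1],v[0]));print('pry tip',tip,'tail',tail,np.hypot(*v[:2]),yaw)
g=tip-v/np.hypot(*v[:2])*.095;print('grip',g)
print('button',unproj(d,cr(606,86,402,290),.054), 'att',unproj(d,cr(214,30,0,80),.05))
print('wrench head',unproj(d,cr(733,226,402,290),.01),'rest base edge',unproj(d,[cr(562,218,402,290),cr(628,380,402,290)],.006))
cc=lambda u,v:(200+u/3,140+(v-400)/3)
P=unproj(d,[cc(20,553),cc(270,570),cc(279,430),cc(30,412)],.0595);print(P)
print('notch',unproj(d,[cc(146,556)],.0595))
w=d=pickle.load(open('d0.pkl','rb'))['wrist'];p,R=pose();E=np.array(w['extrinsics']);C=-E[:3,:3].T@E[:3,3]
print('cam in tool',R.inv().apply(C-p),R.inv().apply(E[:3,:3].T@[0,0,-1]))
togo([g[0],g[1],.30],down(yaw))
E
```

```text
pry tip [ 0.54306278 -0.28385269  0.051     ] tail [ 0.39351539 -0.33660157  0.055     ] 0.15857763779303452 19.428943980539227
grip [ 0.45347258 -0.31545326  0.0533963 ]
button [[ 0.61473706 -0.2886239   0.054     ]] att [[0.65029543 0.25092064 0.05      ]]
wrench head [[ 0.51125997 -0.40107091  0.01      ]] rest base edge [[ 0.51579459 -0.26364376  0.006     ]
 [ 0.38698585 -0.31209958  0.006     ]]
[[ 0.54073976  0.0853605   0.0595    ]
 [ 0.5300468  -0.12645167  0.0595    ]
 [ 0.65342684 -0.13475329  0.0595    ]
 [ 0.665003    0.08147134  0.0595    ]]
notch [[ 0.54014245 -0.02117947  0.0595    ]]
cam in tool [ 0.0693517  -0.00028956  0.03176656] [-2.71908224e-01 -4.36724652e-04  9.62323089e-01]
shift tool mm [ 306.  -114.8  104.2] turn units [-0.01 -0.    0.35]
```

>>> jog_arm(
  plan=[
    {"dx": 31,"dy": -11.5,"dz": 8,"az": 0.35},
    {"dx": 31,"dy": -11.5,"dz": 8},
    {"dx": 31,"dy": -11.5,"dz": 8},
    {"dx": 31,"dy": -11.5,"dz": 8},
    {"dx": 31,"dy": -11.5,"dz": 8},
    {"dx": 31,"dy": -11.5,"dz": 8},
    {"dx": 30,"dy": -11.5,"dz": 8},
    {"dx": 30,"dy": -11.5,"dz": 8},
    {"dx": 30,"dy": -11.5,"dz": 8},
    {"dx": 30,"dy": -11.5,"dz": 8},
    {},
    {},
  ],
)

```text
$.plan[0]: bad value
```

```bash
python3 - <<'E'
from h import *
import pickle
d=snap('wrist','w1.png');pickle.dump(d,open('d1.pkl','wb'));st()
print(proj(d,[[.4535,-.3155,.05],[.543,-.2839,.05],[.392,-.336,.05]]).round(0))
E
```

```text
t 0.2 tcp [ 0.211  -0.5348  0.4042] z [-0.     0.001 -1.   ] yaw 21.53 w 0.0855 F [ 0.  -0.6 -0.6] gf 0.0
[[ 132. -159.]
 [ 124. -306.]
 [ 136.  -73.]]
```

View pics/w1.png

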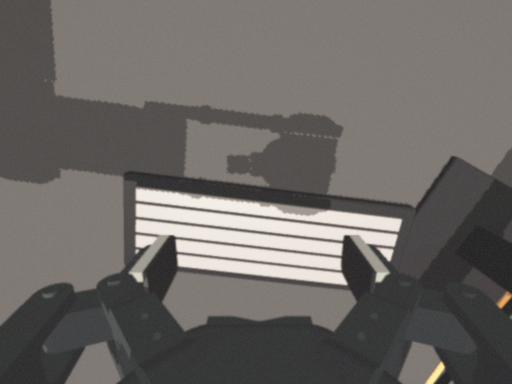

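The call was refused, so the arm has not moved and this view only shows the keyboard. Perhaps each row needs every key.

>>> jog_arm(
  plan=[
    {"dx": 31,"dy": -11.5,"dz": 8,"ax": 0,"ay": 0,"az": 0.35,"grip": 0},
    {"dx": 31,"dy": -11.5,"dz": 8,"ax": 0,"ay": 0,"az": 0,"grip": 0},
    {"dx": 31,"dy": -11.5,"dz": 8,"ax": 0,"ay": 0,"az": 0,"grip": 0},
    {"dx": 31,"dy": -11.5,"dz": 8,"ax": 0,"ay": 0,"az": 0,"grip": 0},
    {"dx": 31,"dy": -11.5,"dz": 8,"ax": 0,"ay": 0,"az": 0,"grip": 0},
    {"dx": 31,"dy": -11.5,"dz": 8,"ax": 0,"ay": 0,"az": 0,"grip": 0},
    {"dx": 30,"dy": -11.5,"dz": 8,"ax": 0,"ay": 0,"az": 0,"grip": 0},
    {"dx": 30,"dy": -11.5,"dz": 8,"ax": 0,"ay": 0,"az": 0,"grip": 0},
    {"dx": 30,"dy": -11.5,"dz": 8,"ax": 0,"ay": 0,"az": 0,"grip": 0},
    {"dx": 30,"dy": -11.5,"dz": 8,"ax": 0,"ay": 0,"az": 0,"grip": 0},
    {"dx": 0,"dy": 0,"dz": 0,"ax": 0,"ay": 0,"az": 0,"grip": 0},
  ],
)

```text
clock: 1.12
position: [0.4635, -0.32, 0.3229]
ee_rot: [-0.002, 0.985, 0.171, 0.001]
contact_force: [-0.5, -0.1, 0.1]
width: 0.0853
gripper_force: 0.0
```

```bash
python3 - <<'E'
from h import *
import pickle
d=snap('wrist','w2.png');pickle.dump(d,open('d1.pkl','wb'));st()
print(proj(d,[[.4535,-.3155,.05],[.543,-.2839,.05],[.392,-.336,.05]]).round(0))
E
```

```text
t 1.17 tcp [ 0.462  -0.3216  0.3236] z [-0.001  0.002 -1.   ] yaw 19.67 w 0.0853 F [-0.2 -0.1  0.5] gf 0.0
[[252. 200.]
 [252.  90.]
 [251. 263.]]
```

View pics/w2.png

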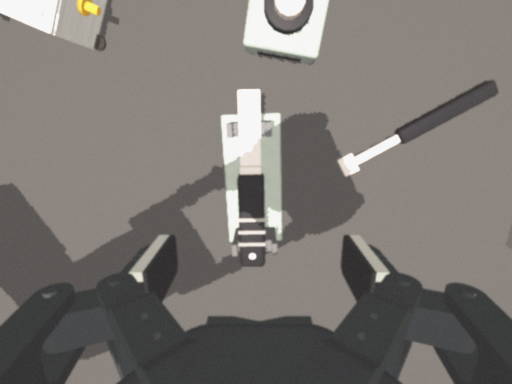

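The wrist view shows the pry's tip at (250,90) and its tail at (252,265), which matches the estimate. Going down to grasp.

```bash
python3 - <<'E'
from h import *
R=down(20.2);togo(tcp_for([.4535,-.3147,.05],R),R)
E
```

```text
shift tool mm [ -5.6  -9.1 118.6] turn units [-0.02  0.01 -0.09]
```

>>> jog_arm(
  plan=[
    {"dx": -5.6,"dy": -9.1,"dz": 0,"ax": 0,"ay": 0,"az": -0.1,"grip": 0},
    {"dx": 0,"dy": 0,"dz": 30,"ax": 0,"ay": 0,"az": 0,"grip": 0},
    {"dx": 0,"dy": 0,"dz": 30,"ax": 0,"ay": 0,"az": 0,"grip": 0},
    {"dx": 0,"dy": 0,"dz": 30,"ax": 0,"ay": 0,"az": 0,"grip": 0},
    {"dx": 0,"dy": 0,"dz": 28.6,"ax": 0,"ay": 0,"az": 0,"grip": 0},
    {"dx": 0,"dy": 0,"dz": 0,"ax": 0,"ay": 0,"az": 0,"grip": 0},
    {"dx": 0,"dy": 0,"dz": 0,"ax": 0,"ay": 0,"az": 0,"grip": 0.5},
    {"dx": 0,"dy": 0,"dz": 0,"ax": 0,"ay": 0,"az": 0,"grip": 1},
    {"dx": 0,"dy": 0,"dz": 0,"ax": 0,"ay": 0,"az": 0,"grip": 1},
    {"dx": 0,"dy": 0,"dz": 0,"ax": 0,"ay": 0,"az": 0,"grip": 1},
    {"dx": 0,"dy": 0,"dz": 0,"ax": 0,"ay": 0,"az": 0,"grip": 1},
    {"dx": 0,"dy": 0,"dz": 0,"ax": 0,"ay": 0,"az": 0,"grip": 1},
    {"dx": 0,"dy": 0,"dz": 0,"ax": 0,"ay": 0,"az": 0,"grip": 1},
    {"dx": 0,"dy": 0,"dz": 0,"ax": 0,"ay": 0,"az": 0,"grip": 1},
    {"dx": 0,"dy": 0,"dz": 0,"ax": 0,"ay": 0,"az": 0,"grip": 1},
  ],
  grip_force=80,
)

```text
clock: 2.42
position: [0.4527, -0.3174, 0.2079]
ee_rot: [0.001, 0.985, 0.174, 0.001]
contact_force: [-0.8, -0.2, 6.3]
width: 0.0224
gripper_force: 79.1
```

```bash
python3 - <<'E'
from h import *
st()
E
```

```text
t 2.42 tcp [ 0.4527 -0.3174  0.2079] z [ 0.002 -0.002 -1.   ] yaw 20.04 w 0.0224 F [-0.8 -0.2  6.3] gf 79.1
```

```bash
python3 - <<'E'
from h import *
R=down(-3); u=np.array([np.cos(np.radians(-3)),np.sin(np.radians(-3)),0])
n=np.array([.536,-.0205,.051])
g=n-u*.135; g[2]=.095
togo(tcp_for(g,R,.157),R); print(g)
E
```

```text
shift tool mm [  55.8 -303.1  -45. ] turn units [ 0.03 -0.02  3.84]
[ 0.40118501 -0.01343465  0.095     ]
```

>>> jog_arm(
  plan=[
    {"dx": 0,"dy": 0,"dz": -10,"ax": 0,"ay": 0,"az": 0,"grip": 1},
    {"dx": 0,"dy": 0,"dz": -17,"ax": 0,"ay": 0,"az": 0,"grip": 1},
    {"dx": 0,"dy": 0,"dz": -20,"ax": 0,"ay": 0,"az": 0,"grip": 1},
    {"dx": 5.6,"dy": -25,"dz": 0,"ax": 0,"ay": 0,"az": 0,"grip": 1},
    {"dx": 5.6,"dy": -31,"dz": 0,"ax": 0,"ay": 0,"az": 0,"grip": 1},
    {"dx": 5.6,"dy": -31,"dz": 0,"ax": 0,"ay": 0,"az": 0,"grip": 1},
    {"dx": 5.6,"dy": -31,"dz": 0,"ax": 0,"ay": 0,"az": 0,"grip": 1},
    {"dx": 5.6,"dy": -31,"dz": 0,"ax": 0,"ay": 0,"az": 0,"grip": 1},
    {"dx": 5.6,"dy": -31,"dz": 0,"ax": 0,"ay": 0,"az": 0,"grip": 1},
    {"dx": 5.6,"dy": -31,"dz": 0,"ax": 0,"ay": 0,"az": 0,"grip": 1},
    {"dx": 5.6,"dy": -31,"dz": 0,"ax": 0,"ay": 0,"az": 0,"grip": 1},
    {"dx": 5.6,"dy": -31,"dz": 0,"ax": 0,"ay": 0,"az": 0,"grip": 1},
    {"dx": 5.4,"dy": -30,"dz": 0,"ax": 0,"ay": 0,"az": 0,"grip": 1},
    {"dx": 0,"dy": 0,"dz": 0,"ax": 0,"ay": 0,"az": 0.96,"grip": 1},
    {"dx": 0,"dy": 0,"dz": 0,"ax": 0,"ay": 0,"az": 0.96,"grip": 1},
    {"dx": 0,"dy": 0,"dz": 0,"ax": 0,"ay": 0,"az": 0.96,"grip": 1},
    {"dx": 0,"dy": 0,"dz": 0,"ax": 0,"ay": 0,"az": 0.96,"grip": 1},
    {"dx": 0,"dy": 0,"dz": 0,"ax": 0,"ay": 0,"az": 0,"grip": 1},
  ],
  grip_force=110,
)

```text
clock: 3.92
position: [0.4008, -0.013, 0.2537]
ee_rot: [0.0, 1.0, -0.027, 0.0]
contact_force: [-1.1, 0.8, -0.1]
width: 0.0222
gripper_force: 110.4
```

```bash
python3 - <<'E'
from h import *
import pickle
d=snap('wrist','w3.png');d2=snap('scene');pickle.dump((d,d2),open('d3.pkl','wb'));st()
s=cv2.resize(d2['image'][110:260,150:350,::-1],None,fx=2,fy=2,interpolation=cv2.INTER_CUBIC)
w=d['image'][:,:,::-1]; o=np.zeros((600,800,3),np.uint8)
o[:384,:512]=w; o[300:,400:]=s; cv2.imwrite('pics/c3.png',o)
p,R=pose();g=p+R.apply([0,0,.157]);t=g+R.apply([.095,0,0]);print(g,t,proj(d,[g,t]).round(0),proj(d2,[g,t]).round(0))
n=np.array([.536,-.0205,.0595]);u=np.array([.9986,-.0523,0]);v=np.array([.0523,.9986,0])
print(proj(d,[n,n+.108*v,n-.108*v,n+.123*u]).round(0))
E
```

```text
t 4.02 tcp [ 0.4009 -0.0132  0.2535] z [ 0.001 -0.    -1.   ] yaw -2.85 w 0.0223 F [-0.4  0.5 -0.9] gf 110.4
[ 0.40098927 -0.01318529  0.09652666] [ 0.49587186 -0.01790652  0.09659132] [[260. 255.]
 [259.  47.]] [[288. 162.]
 [259. 169.]]
[[ 260.  -24.]
 [  47.  -22.]
 [ 474.  -23.]
 [ 260. -382.]]
```

View pics/c3.png

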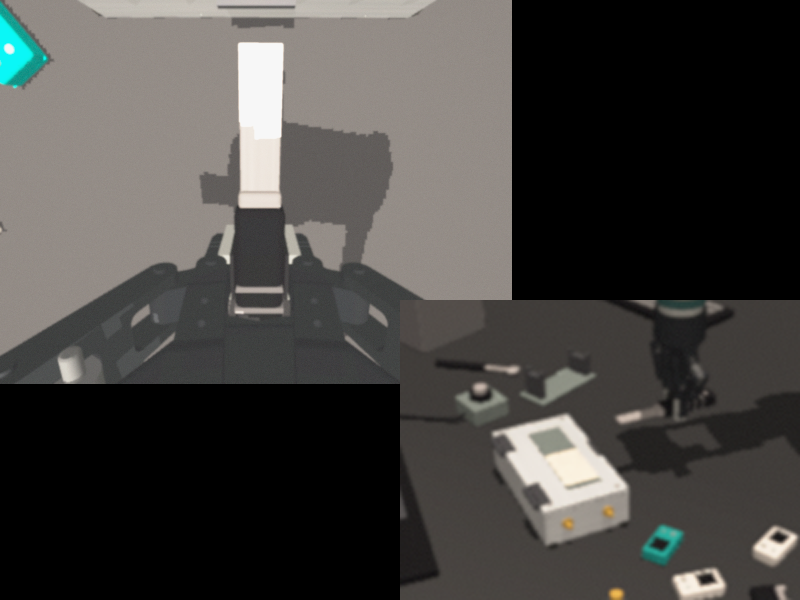

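The blade tip is at (261,43). The sill spans (232–294, 14–25) and the dark cover bar is at y≈7. I'll compute the insertion from these.

```bash
python3 - <<'E'
from h import *
import pickle
d,_=pickle.load(open('d3.pkl','rb'))
print('sill L,R outer',unproj(d,[[232,25],[294,25]],.047),'bar',unproj(d,[[218,7],[295,7]],.0575))
print('wall bottom edge',unproj(d,[[105,16],[410,16]],.0))
print('front cover edge bottoms',unproj(d,[[105,15],[412,15]],.0555))
for z in(.0966,.1): print('tip',z,unproj(d,[[261,43]],z),'mid',unproj(d,[[260.5,190]],z))
g=d['image'].astype(int).min(axis=2); print(g[0:34,262]); print(g[0:34,180])
print(np.where(np.diff(g[7,180:340])<-25)[0]+180,np.where(np.diff(g[21,180:340])!=0)[0][:0],g[21,225:300:3])
E
```

```text
sill L,R outer [[ 0.51828679 -0.00367333  0.047     ]
 [ 0.51641608 -0.03857758  0.047     ]] bar [[ 0.52417941  0.00220513  0.0575    ]
 [ 0.5220185  -0.0379395   0.0575    ]]
wall bottom edge [[ 0.54205482  0.08951222  0.        ]
 [ 0.53040535 -0.12708671  0.        ]]
front cover edge bottoms [[ 0.52453261  0.0629716   0.0555    ]
 [ 0.51574892 -0.10044416  0.0555    ]]
tip 0.0966 [[ 0.49739717 -0.01862198  0.0966    ]] mid [[ 0.43485012 -0.01515715  0.0966    ]]
tip 0.1 [[ 0.4966564  -0.01856016  0.1       ]] mid [[ 0.43580337 -0.01518917  0.1       ]]
[188 191 190 190 182 151 104  94 130 161 172 175 174 171 175 173 165 136
 102  93  90  89  92  93  93  93  94 119 131 133 134 137 135 134]
[179 182 184 186 184 185 186 185 184 187 187 185 181 184 181 183 175 155
 140 133 136 133 132 137 130 135 135 133 134 135 136 134 134 133]
[217] [] [133 135 116  92  88  93  89  89  87  92  89  90  88  91  92  91  91  86
  91  92  90  88  88 119 137]
```

>>> jog_arm(
  plan=[
    {"dx": 0,"dy": 0,"dz": 15,"ax": 0,"ay": 0,"az": 0,"grip": 1},
    {"dx": 0,"dy": 0,"dz": 15,"ax": 0,"ay": 0,"az": 0,"grip": 1},
    {"dx": 0,"dy": 0,"dz": 15.5,"ax": 0,"ay": 0,"az": 0,"grip": 1},
    {"dx": 0,"dy": 0,"dz": 0,"ax": 0,"ay": 0,"az": 0,"grip": 1},
    {"dx": 10,"dy": 0,"dz": 0,"ax": 0,"ay": 0,"az": 0,"grip": 1},
    {"dx": 10,"dy": 0,"dz": 0,"ax": 0,"ay": 0,"az": 0,"grip": 1},
    {"dx": 10,"dy": 0,"dz": 0,"ax": 0,"ay": 0,"az": 0,"grip": 1},
    {"dx": 6,"dy": 0,"dz": 0,"ax": 0,"ay": 0,"az": 0,"grip": 1},
    {"dx": 5,"dy": 0,"dz": 0,"ax": 0,"ay": 0,"az": 0,"grip": 1},
    {"dx": 5,"dy": 0,"dz": 0,"ax": 0,"ay": 0,"az": 0,"grip": 1},
    {"dx": 0,"dy": 0,"dz": 0,"ax": 0,"ay": 0,"az": 0,"grip": 1},
  ],
)

```text
clock: 4.93
position: [0.4481, -0.0158, 0.2078]
ee_rot: [0.0, 1.0, -0.026, 0.001]
contact_force: [0.9, -0.3, -0.2]
width: 0.0222
gripper_force: 110.4
```

```bash
python3 - <<'E'
from h import *
import pickle
d2=snap('scene');d=snap('wrist');st()
s=cv2.resize(d2['image'][130:230,190:290,::-1],None,fx=4,fy=4,interpolation=cv2.INTER_CUBIC)
w=cv2.resize(d['image'][0:200,160:360,::-1],None,fx=2,fy=2)
cv2.imwrite('pics/c4.png',np.hstack([s,w]))
p,R=pose();t=p+R.apply([.095,0,.157]);print(t,proj(d2,[t]),proj(d,[t]))
E
```

```text
t 5.03 tcp [ 0.4468 -0.0156  0.2076] z [-0.001 -0.    -1.   ] yaw -3.0 w 0.0219 F [-1.3 -0.1 -0.7] gf 110.4
[ 0.54153965 -0.02057809  0.05051001] [[245.30306007 186.10736618]] [[259.73633079  48.97590954]]
```

View pics/c4.png

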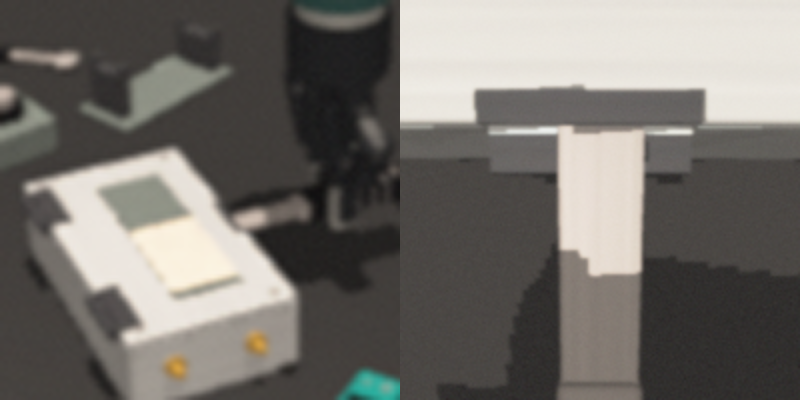

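The blade is centred under the bar and over the sill, with no contact force. Next: insert 25 mm, lever about the sill, then lift.

```bash
cat >> h.py <<'E'
def rows(wps,yaw,off=.157,start=None):
    """wps: list of (grip xyz, pitch deg, n) ; prints per-row tool increments"""
    p0,R0=start or pose()
    for g,pt,n in wps:
        R1=down(yaw)*Rn.from_euler('y',pt,degrees=True); p1=tcp_for(g,R1,off)
        rel=(R0.inv()*R1).as_rotvec()
        for i in range(n):
            Ra=R0*Rn.from_rotvec(rel*i/n)
            print((Ra.inv().apply((p1-p0)/n)*1000).round(1),(rel/n*180/np.pi/6).round(2))
        p0,R0=p1,R1
U=np.array([np.cos(np.radians(-3)),np.sin(np.radians(-3)),0]);Z=np.array([0,0,1.])
E
python3 - <<'E'
from h import *
p,R=pose();g=p+R.apply([0,0,.157])+.025*U
F=.057
w=[(g,0,5)]
for a in (2,4,6,8,10,12):
    r=np.radians(a); w.append((g+U*F*(1-np.cos(r))-Z*F*np.sin(r),a,1))
g2=w[-1][0]+Z*.026; w.append((g2,12,9))
rows(w,-3)
E
```

```text
[ 5.  0. -0.] [0. 0. 0.]
[ 5.  0. -0.] [0. 0. 0.]
[ 5.  0. -0.] [0. 0. 0.]
[ 5.  0. -0.] [0. 0. 0.]
[ 5.  0. -0.] [0. 0. 0.]
[-5.4  0.   2.1] [ 0.    0.33 -0.  ]
[-5.4 -0.   2.1] [ 0.    0.33 -0.  ]
[-5.4  0.   2.1] [-0.    0.33  0.  ]
[-5.4 -0.   2.1] [-0.    0.33  0.  ]
[-5.4 -0.   2.1] [ 0.    0.33 -0.  ]
[-5.4  0.   2.1] [0.   0.33 0.  ]
[ 0.6  0.  -2.8] [0. 0. 0.]
[ 0.6  0.  -2.8] [0. 0. 0.]
[ 0.6  0.  -2.8] [0. 0. 0.]
[ 0.6  0.  -2.8] [0. 0. 0.]
[ 0.6  0.  -2.8] [0. 0. 0.]
[ 0.6  0.  -2.8] [0. 0. 0.]
[ 0.6  0.  -2.8] [0. 0. 0.]
[ 0.6  0.  -2.8] [0. 0. 0.]
[ 0.6  0.  -2.8] [0. 0. 0.]
```

>>> jog_arm(
  plan=[
    {"dx": 5,"dy": 0,"dz": 0,"ax": 0,"ay": 0,"az": 0,"grip": 1},
    {"dx": 5,"dy": 0,"dz": 0,"ax": 0,"ay": 0,"az": 0,"grip": 1},
    {"dx": 5,"dy": 0,"dz": 0,"ax": 0,"ay": 0,"az": 0,"grip": 1},
    {"dx": 5,"dy": 0,"dz": 0,"ax": 0,"ay": 0,"az": 0,"grip": 1},
    {"dx": 5,"dy": 0,"dz": 0,"ax": 0,"ay": 0,"az": 0,"grip": 1},
    {"dx": 0,"dy": 0,"dz": 0,"ax": 0,"ay": 0,"az": 0,"grip": 1},
    {"dx": -5.4,"dy": 0,"dz": 2.1,"ax": 0,"ay": 0.33,"az": 0,"grip": 1},
    {"dx": -5.4,"dy": 0,"dz": 2.1,"ax": 0,"ay": 0.33,"az": 0,"grip": 1},
    {"dx": -5.4,"dy": 0,"dz": 2.1,"ax": 0,"ay": 0.33,"az": 0,"grip": 1},
    {"dx": -5.4,"dy": 0,"dz": 2.1,"ax": 0,"ay": 0.33,"az": 0,"grip": 1},
  ],
  grip_force=118,
)

```text
clock: 5.87
position: [0.4504, -0.0158, 0.1979]
ee_rot: [0.002, 0.997, -0.026, 0.07]
contact_force: [2.0, 0.6, -2.0]
width: 0.0222
gripper_force: 115.9
```

```bash
python3 -c "
from h import *;st();print(sensors.get_state()['moment'])"
```

```text
t 5.87 tcp [ 0.4504 -0.0158  0.1979] z [ 0.139 -0.007 -0.99 ] yaw -3.0 w 0.0222 F [ 2.   0.6 -2. ] gf 115.9
[0.04447785 0.1536319  0.00804977]
```

Forces are light, so I'll carry on levering and lifting.

>>> jog_arm(
  plan=[
    {"dx": -5.4,"dy": 0,"dz": 2.1,"ax": 0,"ay": 0.33,"az": 0,"grip": 1},
    {"dx": -5.4,"dy": 0,"dz": 2.1,"ax": 0,"ay": 0.33,"az": 0,"grip": 1},
    {"dx": 0.6,"dy": 0,"dz": -2.8,"ax": 0,"ay": 0,"az": 0,"grip": 1},
    {"dx": 0.6,"dy": 0,"dz": -2.8,"ax": 0,"ay": 0,"az": 0,"grip": 1},
    {"dx": 0.6,"dy": 0,"dz": -2.8,"ax": 0,"ay": 0,"az": 0,"grip": 1},
    {"dx": 0.6,"dy": 0,"dz": -2.8,"ax": 0,"ay": 0,"az": 0,"grip": 1},
    {"dx": 0.6,"dy": 0,"dz": -2.8,"ax": 0,"ay": 0,"az": 0,"grip": 1},
    {"dx": 0.6,"dy": 0,"dz": -2.8,"ax": 0,"ay": 0,"az": 0,"grip": 1},
    {"dx": 0.6,"dy": 0,"dz": -2.8,"ax": 0,"ay": 0,"az": 0,"grip": 1},
    {"dx": 0.6,"dy": 0,"dz": -2.8,"ax": 0,"ay": 0,"az": 0,"grip": 1},
    {"dx": 0.6,"dy": 0,"dz": -2.8,"ax": 0,"ay": 0,"az": 0,"grip": 1},
    {"dx": 0,"dy": 0,"dz": 0,"ax": 0,"ay": 0,"az": 0,"grip": 1},
  ],
)

```text
clock: 6.87
position: [0.4419, -0.0154, 0.2191]
ee_rot: [0.003, 0.994, -0.026, 0.105]
contact_force: [0.8, 1.7, -5.1]
width: 0.0219
gripper_force: 115.9
```

```bash
python3 - <<'E'
from h import *
d2=snap('scene');st()
s=cv2.resize(d2['image'][100:230,180:310,::-1],None,fx=4,fy=4,interpolation=cv2.INTER_CUBIC)
cv2.imwrite('pics/c5.png',s)
p,R=pose();g=p+R.apply([0,0,.157]);t=g+R.apply([.095,0,0]);print(g,t,proj(d2,[t]),(proj(d2,[g,t])-[180,100])*4)
E
```

```text
t 6.92 tcp [ 0.4418 -0.0154  0.2189] z [ 0.209 -0.011 -0.978] yaw -3.0 w 0.022 F [ 1.2  1.5 -4.9] gf 116.0
[ 0.474637   -0.01724503  0.06536936] [ 0.56740522 -0.02210379  0.08525532] [[236.82544665 178.23738593]] [[342.51529762 305.78979521]
 [227.3017866  312.94954373]]
```

View pics/c5.png

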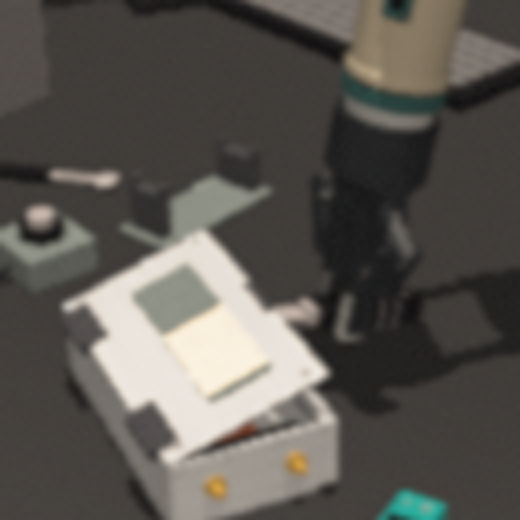

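The cover is at about 0.3 rad, resting on the blade. Next I follow the arc to fully open.

```bash
python3 - <<'E'
from h import *
H=np.array([.6588,-.027,.0555]);w=[]
for i,th in enumerate(np.linspace(.315,1.63,18)[1:]):
    f=(i+1)/17;rho=.096-.006*f;pt=12+8*f;r=np.radians(pt)
    T=H-U*rho*np.cos(th)+Z*rho*np.sin(th); w.append((T-.095*(U*np.cos(r)+Z*np.sin(r)),pt,1))
rows(w,-3)
E
```

```text
[ 3.4  0.2 -5.4] [0.01 0.06 0.  ]
[ 3.5  0.  -4.9] [-0.    0.08  0.  ]
[ 3.9  0.  -4.4] [-0.    0.08  0.  ]
[ 4.3 -0.  -4. ] [ 0.    0.08 -0.  ]
[ 4.7  0.  -3.4] [-0.    0.08  0.  ]
[ 5.  -0.  -2.9] [-0.    0.08  0.  ]
[ 5.3  0.  -2.3] [0.   0.08 0.  ]
[ 5.5 -0.  -1.8] [ 0.    0.08 -0.  ]
[ 5.6  0.  -1.2] [-0.    0.08  0.  ]
[ 5.8  0.  -0.6] [ 0.    0.08 -0.  ]
[ 5.8 -0.   0.1] [ 0.    0.08 -0.  ]
[5.8 0.  0.7] [-0.    0.08  0.  ]
[5.8 0.  1.3] [0.   0.08 0.  ]
[5.7 0.  1.9] [-0.    0.08  0.  ]
[ 5.5 -0.   2.5] [ 0.    0.08 -0.  ]
[ 5.4 -0.   3. ] [0.   0.08 0.  ]
[ 5.1 -0.   3.6] [0.   0.08 0.  ]
```

>>> jog_arm(
  plan=[
    {"dx": 3.4,"dy": 0,"dz": -5.4,"ax": 0,"ay": 0.08,"az": 0,"grip": 1},
    {"dx": 3.5,"dy": 0,"dz": -4.9,"ax": 0,"ay": 0.08,"az": 0,"grip": 1},
    {"dx": 3.9,"dy": 0,"dz": -4.4,"ax": 0,"ay": 0.08,"az": 0,"grip": 1},
    {"dx": 4.3,"dy": 0,"dz": -4,"ax": 0,"ay": 0.08,"az": 0,"grip": 1},
    {"dx": 4.7,"dy": 0,"dz": -3.4,"ax": 0,"ay": 0.08,"az": 0,"grip": 1},
    {"dx": 5,"dy": 0,"dz": -2.9,"ax": 0,"ay": 0.08,"az": 0,"grip": 1},
    {"dx": 5.3,"dy": 0,"dz": -2.3,"ax": 0,"ay": 0.08,"az": 0,"grip": 1},
    {"dx": 5.5,"dy": 0,"dz": -1.8,"ax": 0,"ay": 0.08,"az": 0,"grip": 1},
    {"dx": 5.6,"dy": 0,"dz": -1.2,"ax": 0,"ay": 0.08,"az": 0,"grip": 1},
    {"dx": 5.8,"dy": 0,"dz": -0.6,"ax": 0,"ay": 0.08,"az": 0,"grip": 1},
    {"dx": 5.8,"dy": 0,"dz": 0.1,"ax": 0,"ay": 0.08,"az": 0,"grip": 1},
    {"dx": 5.8,"dy": 0,"dz": 0.7,"ax": 0,"ay": 0.08,"az": 0,"grip": 1},
    {"dx": 5.8,"dy": 0,"dz": 1.3,"ax": 0,"ay": 0.08,"az": 0,"grip": 1},
    {"dx": 5.7,"dy": 0,"dz": 1.9,"ax": 0,"ay": 0.08,"az": 0,"grip": 1},
    {"dx": 5.5,"dy": 0,"dz": 2.5,"ax": 0,"ay": 0.08,"az": 0,"grip": 1},
    {"dx": 5.4,"dy": 0,"dz": 3,"ax": 0,"ay": 0.08,"az": 0,"grip": 1},
    {"dx": 5.1,"dy": 0,"dz": 3.6,"ax": 0,"ay": 0.08,"az": 0,"grip": 1},
    {"dx": 0,"dy": 0,"dz": 0,"ax": 0,"ay": 0,"az": 0,"grip": 1},
  ],
)

```text
clock: 8.42
position: [0.5226, -0.0198, 0.2608]
ee_rot: [0.005, 0.984, -0.026, 0.177]
contact_force: [-0.2, -0.2, -0.5]
width: 0.022
gripper_force: 117.0
```

```bash
python3 - <<'E'
from h import *
d2=snap('scene');d=snap('top');st()
s=cv2.resize(d2['image'][80:230,160:310,::-1],None,fx=2.6,fy=2.6,interpolation=cv2.INTER_CUBIC)
w=cv2.resize(d['image'][120:270,190:340,::-1],None,fx=2.6,fy=2.6,interpolation=cv2.INTER_CUBIC)
cv2.imwrite('pics/c6.png',np.hstack([s,w]))
p,R=pose();g=p+R.apply([0,0,.157]);t=g+R.apply([.095,0,0]);print(g,t,(proj(d2,[g,t])-[160,80])*2.6)
E
```

```text
t 8.52 tcp [ 0.5218 -0.0198  0.2603] z [ 0.346 -0.019 -0.938] yaw -3.02 w 0.0218 F [-0.9 -0.4 -0.3] gf 116.9
[ 0.57608602 -0.02279146  0.11303978] [ 0.66507742 -0.02748345  0.14595658] [[191.50386935 235.72663055]
 [111.54570434 228.54915379]]
```

View pics/c6.png

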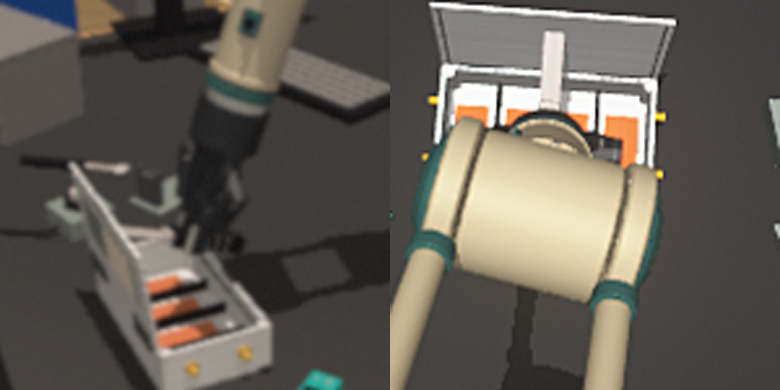

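The cover stands open past upright, with the four bays visible. Next I return the blade to its rest.

```bash
python3 - <<'E'
from h import *
w=[([.48,-.018,.125],20,4),([.44,-.016,.125],0,4)]
rows(w,-3)
R=down(-3);p=tcp_for([.44,-.016,.125],R,.157);R2=down(20.04);print(p,R2.inv().apply(np.array([.4527,-.3174,.255])-p)*1000)
E
```

```text
[-21.3   0.1 -11.1] [ 0.   -0.01 -0.  ]
[-21.4   0.1 -11.1] [ 0.   -0.01 -0.  ]
[-21.4   0.1 -11.1] [ 0.   -0.01 -0.  ]
[-21.4   0.1 -11.1] [ 0.   -0.01 -0.  ]
[ 4.   0.  -1.1] [-0.   -0.83 -0.  ]
[ 3.9  0.  -1.4] [-0.   -0.83 -0.  ]
[ 3.8  0.  -1.7] [-0.   -0.83 -0.  ]
[ 3.6  0.  -2.1] [-0.   -0.83 -0.  ]
[ 0.44  -0.016  0.282] [-91.35151233 287.50330641  27.        ]
```

>>> jog_arm(
  plan=[
    {"dx": -21.4,"dy": 0,"dz": -11.1,"ax": 0,"ay": 0,"az": 0,"grip": 1},
    {"dx": -21.4,"dy": 0,"dz": -11.1,"ax": 0,"ay": 0,"az": 0,"grip": 1},
    {"dx": -21.4,"dy": 0,"dz": -11.1,"ax": 0,"ay": 0,"az": 0,"grip": 1},
    {"dx": -21.4,"dy": 0,"dz": -11.1,"ax": 0,"ay": 0,"az": 0,"grip": 1},
    {"dx": 4,"dy": 0,"dz": -1.1,"ax": 0,"ay": -0.84,"az": 0,"grip": 1},
    {"dx": 3.9,"dy": 0,"dz": -1.4,"ax": 0,"ay": -0.84,"az": 0,"grip": 1},
    {"dx": 3.8,"dy": 0,"dz": -1.7,"ax": 0,"ay": -0.84,"az": 0,"grip": 1},
    {"dx": 3.6,"dy": 0,"dz": -2.1,"ax": 0,"ay": -0.84,"az": 0,"grip": 1},
    {"dx": 0,"dy": 0,"dz": 0,"ax": 0,"ay": 0,"az": -0.96,"grip": 1},
    {"dx": 0,"dy": 0,"dz": 0,"ax": 0,"ay": 0,"az": -0.96,"grip": 1},
    {"dx": 0,"dy": 0,"dz": 0,"ax": 0,"ay": 0,"az": -0.96,"grip": 1},
    {"dx": 0,"dy": 0,"dz": 0,"ax": 0,"ay": 0,"az": -0.96,"grip": 1},
    {"dx": -11.4,"dy": 36,"dz": 0,"ax": 0,"ay": 0,"az": 0,"grip": 1},
    {"dx": -11.4,"dy": 36,"dz": 0,"ax": 0,"ay": 0,"az": 0,"grip": 1},
    {"dx": -11.4,"dy": 36,"dz": 0,"ax": 0,"ay": 0,"az": 0,"grip": 1},
    {"dx": -11.4,"dy": 36,"dz": 0,"ax": 0,"ay": 0,"az": 0,"grip": 1},
    {"dx": -11.4,"dy": 36,"dz": 0,"ax": 0,"ay": 0,"az": 0,"grip": 1},
    {"dx": -11.4,"dy": 36,"dz": 9,"ax": 0,"ay": 0,"az": 0,"grip": 1},
    {"dx": -11.4,"dy": 36,"dz": 9,"ax": 0,"ay": 0,"az": 0,"grip": 1},
    {"dx": -11.4,"dy": 36,"dz": 9,"ax": 0,"ay": 0,"az": 0,"grip": 1},
  ],
)

```text
clock: 10.18
position: [0.4518, -0.3197, 0.2545]
ee_rot: [0.001, 0.985, 0.174, 0.0]
contact_force: [0.7, 0.6, -0.4]
width: 0.0217
gripper_force: 116.8
```

```bash
python3 - <<'E'
from h import *
d=snap('wrist','w7.png');st()
togo([.4527,-.3174,.206],down(20.04))
p,R=pose();g=p+R.apply([0,0,.157]);t=g+R.apply([.095,0,0]);print(g,t,proj(d,[g,t]))
E
```

```text
t 10.23 tcp [ 0.4527 -0.3264  0.253 ] z [ 0.002 -0.01  -1.   ] yaw 19.89 w 0.0221 F [ 2.1 -7.1 -1.3] gf 116.7
shift tool mm [ 3.1 -9.  47. ] turn units [ 0.09  0.01 -0.03]
[ 0.45304741 -0.32796175  0.09605206] [ 0.54238059 -0.295642    0.09592116] [[274.88559428 256.67618098]
 [278.73579349  52.62959624]]
```

View pics/w7.png

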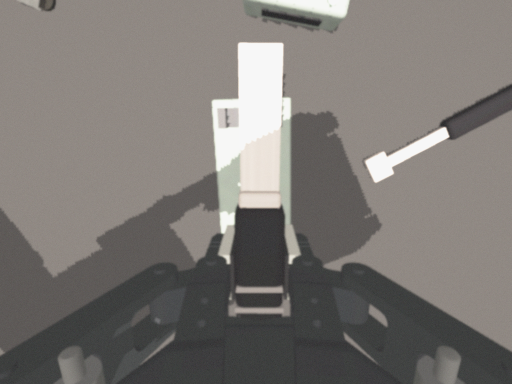

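The blade has not slipped (tip still at (261,43)), but the arm was still settling. I'll let it settle, then lower.

>>> jog_arm(
  plan=[
    {"dx": 0,"dy": 0,"dz": 10,"ax": 0,"ay": 0,"az": 0,"grip": 1},
    {"dx": 0,"dy": 0,"dz": 0,"ax": 0,"ay": 0,"az": 0,"grip": 1},
    {"dx": 0,"dy": 0,"dz": 0,"ax": 0,"ay": 0,"az": 0,"grip": 1},
    {"dx": 0,"dy": 0,"dz": 0,"ax": 0,"ay": 0,"az": 0,"grip": 1},
  ],
)

```text
clock: 10.57
position: [0.4514, -0.3157, 0.2444]
ee_rot: [-0.0, 0.985, 0.175, -0.001]
contact_force: [-0.2, 0.3, -0.8]
width: 0.0222
gripper_force: 116.7
```

```bash
python3 - <<'E'
from h import *
st();togo([.4527,-.3174,.206],down(20.04))
E
```

```text
t 10.57 tcp [ 0.4514 -0.3157  0.2444] z [-0.002  0.001 -1.   ] yaw 20.1 w 0.0222 F [-0.2  0.3 -0.8] gf 116.7
shift tool mm [ 0.7  2.1 38.4] turn units [-0.01  0.02  0.01]
```

>>> jog_arm(
  plan=[
    {"dx": 0.7,"dy": 2,"dz": 12,"ax": 0,"ay": 0,"az": 0,"grip": 1},
    {"dx": 0,"dy": 0,"dz": 12,"ax": 0,"ay": 0,"az": 0,"grip": 1},
    {"dx": 0,"dy": 0,"dz": 8,"ax": 0,"ay": 0,"az": 0,"grip": 1},
    {"dx": 0,"dy": 0,"dz": 6,"ax": 0,"ay": 0,"az": 0,"grip": 1},
    {"dx": 0,"dy": 0,"dz": 0,"ax": 0,"ay": 0,"az": 0,"grip": 1},
    {"dx": 0,"dy": 0,"dz": 0,"ax": 0,"ay": 0,"az": 0,"grip": 0.7},
    {"dx": 0,"dy": 0,"dz": 0,"ax": 0,"ay": 0,"az": 0,"grip": 0.4},
    {"dx": 0,"dy": 0,"dz": 0,"ax": 0,"ay": 0,"az": 0,"grip": 0},
    {"dx": 0,"dy": 0,"dz": 0,"ax": 0,"ay": 0,"az": 0,"grip": 0},
    {"dx": 0,"dy": 0,"dz": 0,"ax": 0,"ay": 0,"az": 0,"grip": 0},
    {"dx": 0,"dy": 0,"dz": -20,"ax": 0,"ay": 0,"az": 0,"grip": 0},
    {"dx": 0,"dy": 0,"dz": -30,"ax": 0,"ay": 0,"az": 0,"grip": 0},
    {"dx": 0,"dy": 0,"dz": -35,"ax": 0,"ay": 0,"az": 0,"grip": 0},
    {"dx": 0,"dy": 0,"dz": -30,"ax": 0,"ay": 0,"az": 0,"grip": 0},
    {"dx": 0,"dy": 0,"dz": 0,"ax": 0,"ay": 0,"az": 0,"grip": 0},
    {"dx": 0,"dy": 0,"dz": 0,"ax": 0,"ay": 0,"az": 0,"grip": 0},
  ],
  grip_force=25,
)

```text
clock: 11.9
position: [0.4534, -0.3191, 0.3232]
ee_rot: [0.002, 0.985, 0.174, 0.0]
contact_force: [0.4, 0.1, -0.8]
width: 0.0855
gripper_force: 0.0
```

```bash
cat >> h.py <<'E'
def tags(d,xr,yr,zt=.018,thr=120):
    """white blobs in a world window -> centre, size, long direction, px"""
    im=d['image'];g=im.min(axis=2);m=(g>thr).astype(np.uint8)
    vv,uu=np.mgrid[0:m.shape[0],0:m.shape[1]];W=unproj(d,np.c_[uu.ravel(),vv.ravel()],zt)[:,:2].reshape(m.shape+(2,))
    m[(W[...,0]<xr[0])|(W[...,0]>xr[1])|(W[...,1]<yr[0])|(W[...,1]>yr[1])]=0
    m=cv2.morphologyEx(cv2.copyMakeBorder(m,30,30,30,30,cv2.BORDER_CONSTANT),cv2.MORPH_CLOSE,np.ones((9,9)))[30:-30,30:-30]
    n,l,s,c=cv2.connectedComponentsWithStats(m)
    for i in range(1,n):
        w=(W[l==i]*1000).astype(np.float32);r=cv2.minAreaRect(w);b=cv2.boxPoints(r);e=max([b[1]-b[0],b[2]-b[1]],key=lambda v:np.hypot(*v))
        if min(r[1])>15: print(np.round(r[0],1),'size',np.round(sorted(r[1]),1),'long',round(np.degrees(np.arctan2(e[1],e[0]))%180,1),'px',c[i].round(0),s[i,:4])
E
python3 - <<'E'
from h import *
d=snap('top','t8.png');dw=snap('wrist','w8.png');st()
tags(d,(.3,.62),(.19,.46))
cv2.imwrite('pics/c8.png',np.hstack([cv2.resize(d['image'][130:280,80:210,::-1],(390,450)),dw['image'][:,60:460,::-1][:,:,:].repeat(1,0)[:450] if False else cv2.resize(dw['image'][:,:,::-1],(400,450))]))
E
```

```text
t 12.0 tcp [ 0.4525 -0.3183  0.3204] z [-0.003  0.001 -1.   ] yaw 20.03 w 0.0853 F [-0.  -0.5 -0.5] gf 0.0
[532.  378.7] size [35.1 58.6] long 134.5 px [ 96. 195.] [ 84 184  25  23]
[534.4 251.9] size [35.1 58.3] long 167.3 px [145. 195.] [136 184  19  24]
[409.4 372. ] size [34.7 58.7] long 151.1 px [ 94. 243.] [ 82 230  24  26]
[404.6 236.7] size [34.  59.2] long 22.3 px [147. 245.] [138 233  19  25]
[336.9 446.8] size [26.5 70.5] long 0.2 px [ 58. 276.] [ 53 257  12  30]
```

View pics/c8.png

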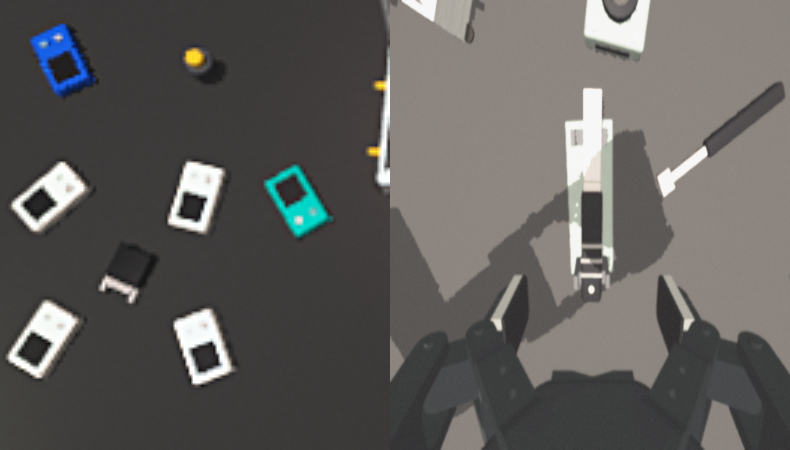

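The pry is back on its rest, and the tags have not moved. Two sizes decide the grasp: the bays are 48 mm wide with ribs, and the fingers add about 15 mm each. So I'll grip each tag along its long side, with the fingers at its ends (87 mm in a 115 mm bay).

```bash
cat >> h.py <<'E'
def arc(p,yaw,n,start=None):
    p0,R0=start or pose();R1=down(yaw);rel=(R0.inv()*R1).as_rotvec()
    S=sum((R0*Rn.from_rotvec(rel*i/n)).as_matrix() for i in range(n))
    print(n,'rows of',(np.linalg.solve(S,np.array(p)-p0)*1000).round(1),'turn',(rel/n*180/np.pi/6).round(3));return np.array(p),R1
BC=np.array([.5360,-.0205,0])+.0615*U; V=np.array([-U[1],U[0],0])
def bay(y,x=-.003,z=.177): return BC+x*U+y*V+np.array([0,0,z])
E
python3 - <<'E'
from h import *
arc([.5344,.2519,.230],77.3,18); print(BC,[bay(y).round(4) for y in(79,26,-26,-79)] and [bay(y/1000).round(4) for y in(79,26,-26,-79)])
E
```

```text
18 rows of [ 27.4 -19.    5. ] turn [-0.002  0.001 -0.53 ]
[ 0.59741572 -0.02371866  0.        ] [array([0.5986, 0.0553, 0.177 ]), array([0.5958, 0.0024, 0.177 ]), array([ 0.5931, -0.0495,  0.177 ]), array([ 0.5903, -0.1025,  0.177 ])]
```

>>> jog_arm(
  plan=[
    {"dx": 27.4,"dy": -19,"dz": 0,"ax": 0,"ay": 0,"az": -0.53,"grip": 0},
    {"dx": 27.4,"dy": -19,"dz": 0,"ax": 0,"ay": 0,"az": -0.53,"grip": 0},
    {"dx": 27.4,"dy": -19,"dz": 0,"ax": 0,"ay": 0,"az": -0.53,"grip": 0},
    {"dx": 27.4,"dy": -19,"dz": 0,"ax": 0,"ay": 0,"az": -0.53,"grip": 0},
    {"dx": 27.4,"dy": -19,"dz": 0,"ax": 0,"ay": 0,"az": -0.53,"grip": 0},
    {"dx": 27.4,"dy": -19,"dz": 0,"ax": 0,"ay": 0,"az": -0.53,"grip": 0},
    {"dx": 27.4,"dy": -19,"dz": 0,"ax": 0,"ay": 0,"az": -0.53,"grip": 0},
    {"dx": 27.4,"dy": -19,"dz": 0,"ax": 0,"ay": 0,"az": -0.53,"grip": 0},
    {"dx": 27.4,"dy": -19,"dz": 0,"ax": 0,"ay": 0,"az": -0.53,"grip": 0},
    {"dx": 27.4,"dy": -19,"dz": 0,"ax": 0,"ay": 0,"az": -0.53,"grip": 0},
    {"dx": 27.4,"dy": -19,"dz": 0,"ax": 0,"ay": 0,"az": -0.53,"grip": 0},
    {"dx": 27.4,"dy": -19,"dz": 0,"ax": 0,"ay": 0,"az": -0.53,"grip": 0},
    {"dx": 27.4,"dy": -19,"dz": 0,"ax": 0,"ay": 0,"az": -0.53,"grip": 0},
    {"dx": 27.4,"dy": -19,"dz": 0,"ax": 0,"ay": 0,"az": -0.53,"grip": 0},
    {"dx": 27.4,"dy": -19,"dz": 0,"ax": 0,"ay": 0,"az": -0.53,"grip": 0},
    {"dx": 27.4,"dy": -19,"dz": 0,"ax": 0,"ay": 0,"az": -0.53,"grip": 0},
    {"dx": 27.4,"dy": -19,"dz": 0,"ax": 0,"ay": 0,"az": -0.53,"grip": 0},
    {"dx": 27.4,"dy": -19,"dz": 0,"ax": 0,"ay": 0,"az": -0.53,"grip": 0},
    {"dx": 0,"dy": 0,"dz": 0,"ax": 0,"ay": 0,"az": 0,"grip": 0},
    {"dx": 0,"dy": 0,"dz": 0,"ax": 0,"ay": 0,"az": 0,"grip": 0},
  ],
  grip_force=25,
)

```text
clock: 13.67
position: [0.5339, 0.2525, 0.319]
ee_rot: [-0.001, 0.78, 0.626, -0.003]
contact_force: [0.8, -0.4, -0.7]
width: 0.0852
gripper_force: 0.0
```

```bash
python3 - <<'E'
from h import *
d=snap('wrist');st()
tags(d,(.45,.65),(.21,.33)); togo([.5344,.2519,.172],down(77.3))
E
```

```text
t 13.72 tcp [0.5344 0.2514 0.3193] z [-0.005 -0.002 -1.   ] yaw 77.35 w 0.0855 F [ 0.8 -0.  -1.1] gf 0.0
[550.  270.1] size [120. 200.] long 179.9 px [283. 145.] [157  76 224 143]
[485.  218.5] size [17.2 60.9] long 0.5 px [227. 224.] [196 212  57  25]
shift tool mm [  0.9   0.5 147.3] turn units [-0.04  0.03  0.01]
```

>>> jog_arm(
  plan=[
    {"dx": 1,"dy": 0.5,"dz": 30,"ax": 0,"ay": 0,"az": 0,"grip": 0},
    {"dx": 0,"dy": 0,"dz": 35,"ax": 0,"ay": 0,"az": 0,"grip": 0},
    {"dx": 0,"dy": 0,"dz": 35,"ax": 0,"ay": 0,"az": 0,"grip": 0},
    {"dx": 0,"dy": 0,"dz": 30,"ax": 0,"ay": 0,"az": 0,"grip": 0},
    {"dx": 0,"dy": 0,"dz": 17,"ax": 0,"ay": 0,"az": 0,"grip": 0},
    {"dx": 0,"dy": 0,"dz": 0,"ax": 0,"ay": 0,"az": 0,"grip": 0},
    {"dx": 0,"dy": 0,"dz": 0,"ax": 0,"ay": 0,"az": 0,"grip": 0.2},
    {"dx": 0,"dy": 0,"dz": 0,"ax": 0,"ay": 0,"az": 0,"grip": 0.4},
    {"dx": 0,"dy": 0,"dz": 0,"ax": 0,"ay": 0,"az": 0,"grip": 0.6},
    {"dx": 0,"dy": 0,"dz": 0,"ax": 0,"ay": 0,"az": 0,"grip": 0.6},
    {"dx": 0,"dy": 0,"dz": 0,"ax": 0,"ay": 0,"az": 0,"grip": 0.6},
    {"dx": 0,"dy": 0,"dz": 0,"ax": 0,"ay": 0,"az": 0,"grip": 0.6},
  ],
  grip_force=25,
)

```text
clock: 14.72
position: [0.5361, 0.252, 0.1756]
ee_rot: [0.0, 0.781, 0.624, 0.001]
contact_force: [1.0, -0.8, 5.6]
width: 0.0577
gripper_force: 29.2
```

```bash
python3 - <<'E'
from h import *
st();p,R=pose();a=p+[0,0,.09]
b=arc(bay(.079,z=.26),87,10,start=(a,R)); print(bay(.079))
E
```

```text
t 14.72 tcp [0.5361 0.252  0.1756] z [ 0.001  0.001 -1.   ] yaw 77.28 w 0.0577 F [ 1.  -0.8  5.6] gf 29.2
10 rows of [-18.6   9.    0.6] turn [ 0.001 -0.001 -0.162]
[0.59855437 0.05533008 0.177     ]
```

>>> jog_arm(
  plan=[
    {"dx": 0,"dy": 0,"dz": -10,"ax": 0,"ay": 0,"az": 0,"grip": 0.6},
    {"dx": 0,"dy": 0,"dz": -20,"ax": 0,"ay": 0,"az": 0,"grip": 0.6},
    {"dx": 0,"dy": 0,"dz": -30,"ax": 0,"ay": 0,"az": 0,"grip": 0.6},
    {"dx": 0,"dy": 0,"dz": -30,"ax": 0,"ay": 0,"az": 0,"grip": 0.6},
    {"dx": -18.6,"dy": 9,"dz": 0,"ax": 0,"ay": 0,"az": -0.162,"grip": 0.6},
    {"dx": -18.6,"dy": 9,"dz": 0,"ax": 0,"ay": 0,"az": -0.162,"grip": 0.6},
    {"dx": -18.6,"dy": 9,"dz": 0,"ax": 0,"ay": 0,"az": -0.162,"grip": 0.6},
    {"dx": -18.6,"dy": 9,"dz": 0,"ax": 0,"ay": 0,"az": -0.162,"grip": 0.6},
    {"dx": -18.6,"dy": 9,"dz": 0,"ax": 0,"ay": 0,"az": -0.162,"grip": 0.6},
    {"dx": -18.6,"dy": 9,"dz": 0,"ax": 0,"ay": 0,"az": -0.162,"grip": 0.6},
    {"dx": -18.6,"dy": 9,"dz": 0,"ax": 0,"ay": 0,"az": -0.162,"grip": 0.6},
    {"dx": -18.6,"dy": 9,"dz": 0,"ax": 0,"ay": 0,"az": -0.162,"grip": 0.6},
    {"dx": -18.6,"dy": 9,"dz": 0,"ax": 0,"ay": 0,"az": -0.162,"grip": 0.6},
    {"dx": -18.6,"dy": 9,"dz": 0,"ax": 0,"ay": 0,"az": -0.162,"grip": 0.6},
    {"dx": 0,"dy": 0,"dz": 0,"ax": 0,"ay": 0,"az": 0,"grip": 0.6},
    {"dx": 0,"dy": 0,"dz": 0,"ax": 0,"ay": 0,"az": 0,"grip": 0.6},
    {"dx": 0,"dy": 0,"dz": 0,"ax": 0,"ay": 0,"az": 0,"grip": 0.6},
  ],
)

```text
clock: 16.13
position: [0.5971, 0.0555, 0.2641]
ee_rot: [-0.001, 0.726, 0.688, -0.001]
contact_force: [-0.1, 0.7, -1.6]
width: 0.0572
gripper_force: 28.6
```

```bash
python3 - <<'E'
from h import *
st();togo(bay(.079,z=.1805),down(87))
d=snap('wrist','w9.png');dt=snap('top')
cv2.imwrite('pics/c9.png',np.hstack([cv2.resize(d['image'][:,:,::-1],(500,375)),cv2.resize(dt['image'][125:275,190:310,::-1],(300,375))]))
E
```

```text
t 16.13 tcp [0.5971 0.0555 0.2641] z [-0.003  0.001 -1.   ] yaw 86.96 w 0.0572 F [-0.1  0.7 -1.6] gf 28.6
shift tool mm [-0.1  1.7 83.6] turn units [-0.03 -0.01 -0.01]
```

View pics/c9.png

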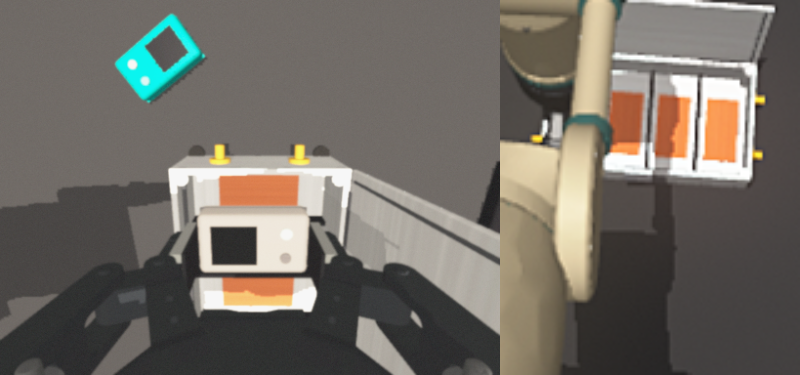

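The wrist view shows the tag centred over the outer bay, so I lower and release it.

>>> jog_arm(
  plan=[
    {"dx": 0,"dy": 1.7,"dz": 25,"ax": 0,"ay": 0,"az": 0,"grip": 0.6},
    {"dx": 0,"dy": 0,"dz": 25,"ax": 0,"ay": 0,"az": 0,"grip": 0.6},
    {"dx": 0,"dy": 0,"dz": 20,"ax": 0,"ay": 0,"az": 0,"grip": 0.6},
    {"dx": 0,"dy": 0,"dz": 8,"ax": 0,"ay": 0,"az": 0,"grip": 0.6},
    {"dx": 0,"dy": 0,"dz": 5,"ax": 0,"ay": 0,"az": 0,"grip": 0.6},
    {"dx": 0,"dy": 0,"dz": 0,"ax": 0,"ay": 0,"az": 0,"grip": 0.6},
    {"dx": 0,"dy": 0,"dz": 0,"ax": 0,"ay": 0,"az": 0,"grip": 0.6},
  ],
)

```text
clock: 16.82
position: [0.5996, 0.0553, 0.1818]
ee_rot: [-0.0, 0.725, 0.688, -0.0]
contact_force: [0.1, 0.4, -0.4]
width: 0.0571
gripper_force: 28.6
```

>>> jog_arm(
  plan=[
    {"dx": 0,"dy": 0,"dz": 0,"ax": 0,"ay": 0,"az": 0,"grip": 0.25},
    {"dx": 0,"dy": 0,"dz": 0,"ax": 0,"ay": 0,"az": 0,"grip": 0.22},
    {"dx": 0,"dy": 0,"dz": 0,"ax": 0,"ay": 0,"az": 0,"grip": 0.22},
    {"dx": 0,"dy": 0,"dz": 0,"ax": 0,"ay": 0,"az": 0,"grip": 0.22},
  ],
)

```text
clock: 17.15
position: [0.5985, 0.0551, 0.1816]
ee_rot: [-0.001, 0.725, 0.688, -0.001]
contact_force: [-5.1, 0.9, 3.2]
width: 0.0667
gripper_force: 0.0
```

```bash
python3 - <<'E'
from h import *
p,R=pose();st();a=p+[0,0,.09]
arc([.4046,.2367,.26],112.3,9,start=(a,R))
E
```

```text
t 17.15 tcp [0.5985 0.0551 0.1816] z [-0.003  0.    -1.   ] yaw 86.99 w 0.0667 F [-5.1  0.9  3.2] gf 0.0
9 rows of [ 23.2 -18.6   1.3] turn [-0.003 -0.001 -0.469]
```

>>> jog_arm(
  plan=[
    {"dx": 0,"dy": 0,"dz": -15,"ax": 0,"ay": 0,"az": 0,"grip": 0.22},
    {"dx": 0,"dy": 0,"dz": -20,"ax": 0,"ay": 0,"az": 0,"grip": 0.22},
    {"dx": 0,"dy": 0,"dz": -25,"ax": 0,"ay": 0,"az": 0,"grip": 0.22},
    {"dx": 0,"dy": 0,"dz": -30,"ax": 0,"ay": 0,"az": 0,"grip": 0.1},
    {"dx": 23.2,"dy": -18.6,"dz": 0,"ax": 0,"ay": 0,"az": -0.47,"grip": 0},
    {"dx": 23.2,"dy": -18.6,"dz": 0,"ax": 0,"ay": 0,"az": -0.47,"grip": 0},
    {"dx": 23.2,"dy": -18.6,"dz": 0,"ax": 0,"ay": 0,"az": -0.47,"grip": 0},
    {"dx": 23.2,"dy": -18.6,"dz": 0,"ax": 0,"ay": 0,"az": -0.47,"grip": 0},
    {"dx": 23.2,"dy": -18.6,"dz": 0,"ax": 0,"ay": 0,"az": -0.47,"grip": 0},
    {"dx": 23.2,"dy": -18.6,"dz": 0,"ax": 0,"ay": 0,"az": -0.47,"grip": 0},
    {"dx": 23.2,"dy": -18.6,"dz": 0,"ax": 0,"ay": 0,"az": -0.47,"grip": 0},
    {"dx": 23.2,"dy": -18.6,"dz": 0,"ax": 0,"ay": 0,"az": -0.47,"grip": 0},
    {"dx": 23.2,"dy": -18.6,"dz": 0,"ax": 0,"ay": 0,"az": -0.47,"grip": 0},
    {"dx": 0,"dy": 0,"dz": 0,"ax": 0,"ay": 0,"az": 0,"grip": 0},
    {"dx": 0,"dy": 0,"dz": 0,"ax": 0,"ay": 0,"az": 0,"grip": 0},
    {"dx": 0,"dy": 0,"dz": 0,"ax": 0,"ay": 0,"az": 0,"grip": 0},
  ],
  grip_force=25,
)

```text
clock: 18.48
position: [0.4063, 0.2363, 0.2721]
ee_rot: [0.0, 0.556, 0.831, 0.001]
contact_force: [0.2, -0.3, 0.0]
width: 0.0854
gripper_force: 0.0
```

```bash
python3 - <<'E'
from h import *
st();togo([.4046,.2367,.174],down(112.3))
d=snap('top');tags(d,(.3,.62),(.19,.44)); print('box');tags(d,(.54,.66),(0,.09),.022,150)
w=snap('wrist');print('wrist');tags(w,(.3,.5),(.14,.33),.018,185);tags(w,(.3,.5),(.14,.33),.018,165)
E
```

```text
t 18.48 tcp [0.4063 0.2363 0.2721] z [ 0.002  0.001 -1.   ] yaw 112.38 w 0.0854 F [ 0.2 -0.3  0. ] gf 0.0
shift tool mm [ 1.  -1.6 98.1] turn units [ 0.02 -0.    0.01]
[538.  371.5] size [36.4 40.5] long 134.0 px [ 99. 192.] [ 89 184  21  19]
[413.2 414. ] size [ 84.4 242.5] long 25.6 px [ 79. 245.] [ 65 192  39  95]
[478.6 330. ] size [19.9 27.1] long 67.9 px [113. 215.] [109 211  11  10]
[404.7 237.1] size [35.3 58.5] long 22.8 px [147. 245.] [138 233  20  26]
[354.9 273.6] size [23.2 32.1] long 18.7 px [129. 266.] [126 259  11  14]
box
[599.3  45.5] size [ 89.2 115.7] long 179.5 px [222. 172.] [207 151  35  44]
wrist
[402.3 240.8] size [33.8 57. ] long 22.3 px [260. 189.] [221 171  70  40]
[402.  240.6] size [35.6 57.7] long 22.3 px [259. 190.] [220 170  71  42]
```

>>> jog_arm(
  plan=[
    {"dx": 3,"dy": 0,"dz": 30,"ax": 0,"ay": 0,"az": 0,"grip": 0},
    {"dx": 0,"dy": 0,"dz": 30,"ax": 0,"ay": 0,"az": 0,"grip": 0},
    {"dx": 0,"dy": 0,"dz": 25,"ax": 0,"ay": 0,"az": 0,"grip": 0},
    {"dx": 0,"dy": 0,"dz": 13,"ax": 0,"ay": 0,"az": 0,"grip": 0},
    {"dx": 0,"dy": 0,"dz": 0,"ax": 0,"ay": 0,"az": 0,"grip": 0},
    {"dx": 0,"dy": 0,"dz": 0,"ax": 0,"ay": 0,"az": 0,"grip": 0},
    {"dx": 0,"dy": 0,"dz": 0,"ax": 0,"ay": 0,"az": 0,"grip": 0.2},
    {"dx": 0,"dy": 0,"dz": 0,"ax": 0,"ay": 0,"az": 0,"grip": 0.4},
    {"dx": 0,"dy": 0,"dz": 0,"ax": 0,"ay": 0,"az": 0,"grip": 0.6},
    {"dx": 0,"dy": 0,"dz": 0,"ax": 0,"ay": 0,"az": 0,"grip": 0.6},
    {"dx": 0,"dy": 0,"dz": 0,"ax": 0,"ay": 0,"az": 0,"grip": 0.6},
    {"dx": 0,"dy": 0,"dz": 0,"ax": 0,"ay": 0,"az": 0,"grip": 0.6},
  ],
  grip_force=25,
)

```text
clock: 19.58
position: [0.4045, 0.2389, 0.1746]
ee_rot: [0.0, 0.556, 0.831, 0.001]
contact_force: [1.0, -1.6, 6.2]
width: 0.0572
gripper_force: 27.5
```

```bash
python3 - <<'E'
from h import *
st();p,R=pose();a=p+[0,0,.095]
arc(bay(.026,z=p[2]+.095),87,12,start=(a,R)); print(bay(.026))
E
```

```text
t 19.58 tcp [0.4045 0.2389 0.1746] z [ 0.001  0.001 -1.   ] yaw 112.38 w 0.0572 F [ 1.  -1.6  6.2] gf 27.5
12 rows of [-22.5  12.1   0. ] turn [ 0.001 -0.     0.353]
[0.59578056 0.00240271 0.177     ]
```

>>> jog_arm(
  plan=[
    {"dx": 0,"dy": 0,"dz": -10,"ax": 0,"ay": 0,"az": 0,"grip": 0.6},
    {"dx": 0,"dy": 0,"dz": -25,"ax": 0,"ay": 0,"az": 0,"grip": 0.6},
    {"dx": 0,"dy": 0,"dz": -30,"ax": 0,"ay": 0,"az": 0,"grip": 0.6},
    {"dx": 0,"dy": 0,"dz": -30,"ax": 0,"ay": 0,"az": 0,"grip": 0.6},
    {"dx": -22.5,"dy": 12.1,"dz": 0,"ax": 0,"ay": 0,"az": 0.353,"grip": 0.6},
    {"dx": -22.5,"dy": 12.1,"dz": 0,"ax": 0,"ay": 0,"az": 0.353,"grip": 0.6},
    {"dx": -22.5,"dy": 12.1,"dz": 0,"ax": 0,"ay": 0,"az": 0.353,"grip": 0.6},
    {"dx": -22.5,"dy": 12.1,"dz": 0,"ax": 0,"ay": 0,"az": 0.353,"grip": 0.6},
    {"dx": -22.5,"dy": 12.1,"dz": 0,"ax": 0,"ay": 0,"az": 0.353,"grip": 0.6},
    {"dx": -22.5,"dy": 12.1,"dz": 0,"ax": 0,"ay": 0,"az": 0.353,"grip": 0.6},
    {"dx": -22.5,"dy": 12.1,"dz": 0,"ax": 0,"ay": 0,"az": 0.353,"grip": 0.6},
    {"dx": -22.5,"dy": 12.1,"dz": 0,"ax": 0,"ay": 0,"az": 0.353,"grip": 0.6},
    {"dx": -22.5,"dy": 12.1,"dz": 0,"ax": 0,"ay": 0,"az": 0.353,"grip": 0.6},
    {"dx": -22.5,"dy": 12.1,"dz": 0,"ax": 0,"ay": 0,"az": 0.353,"grip": 0.6},
    {"dx": -22.5,"dy": 12.1,"dz": 0,"ax": 0,"ay": 0,"az": 0.353,"grip": 0.6},
    {"dx": -22.5,"dy": 12.1,"dz": 0,"ax": 0,"ay": 0,"az": 0.353,"grip": 0.6},
    {"dx": 0,"dy": 0,"dz": 0,"ax": 0,"ay": 0,"az": 0,"grip": 0.6},
    {"dx": 0,"dy": 0,"dz": 0,"ax": 0,"ay": 0,"az": 0,"grip": 0.6},
    {"dx": 0,"dy": 0,"dz": 0,"ax": 0,"ay": 0,"az": 0,"grip": 0.6},
  ],
)

```text
clock: 21.17
position: [0.5948, 0.0027, 0.2678]
ee_rot: [-0.001, 0.726, 0.688, -0.001]
contact_force: [0.3, 0.3, -0.2]
width: 0.0571
gripper_force: 27.3
```

```bash
python3 - <<'E'
from h import *
st();togo(bay(.026,z=.1795),down(87))
w=snap('wrist');p,R=pose();print('held tag, expect',p[:2]);tags(w,(p[0]-.04,p[0]+.04),(p[1]-.03,p[1]+.03),p[2]-.1566,150)
d=snap('top');tags(d,(.3,.62),(.19,.44))
E
```

```text
t 21.17 tcp [0.5948 0.0027 0.2678] z [-0.003  0.001 -1.   ] yaw 86.95 w 0.0571 F [ 0.3  0.3 -0.2] gf 27.3
shift tool mm [-0.3  1.3 88.3] turn units [-0.03 -0.01 -0.01]
held tag, expect [0.59465297 0.00313974]
[594.8   4.8] size [29.4 52.1] long 177.0 px [272. 249.] [206 225 107  54]
[451.8 229.9] size [ 79.7 303.1] long 180.0 px [156. 238.] [131 170  40 118]
[531.8 378.4] size [35.8 58.6] long 134.0 px [ 96. 195.] [ 84 184  25  23]
[409.4 372. ] size [34.8 58.7] long 151.1 px [ 94. 243.] [ 82 230  24  26]
```

Held well and centred. Lower and release.

>>> jog_arm(
  plan=[
    {"dx": 0,"dy": 1.3,"dz": 25,"ax": 0,"ay": 0,"az": 0,"grip": 0.6},
    {"dx": 0,"dy": 0,"dz": 25,"ax": 0,"ay": 0,"az": 0,"grip": 0.6},
    {"dx": 0,"dy": 0,"dz": 20,"ax": 0,"ay": 0,"az": 0,"grip": 0.6},
    {"dx": 0,"dy": 0,"dz": 10,"ax": 0,"ay": 0,"az": 0,"grip": 0.6},
    {"dx": 0,"dy": 0,"dz": 8,"ax": 0,"ay": 0,"az": 0,"grip": 0.6},
    {"dx": 0,"dy": 0,"dz": 0,"ax": 0,"ay": 0,"az": 0,"grip": 0.6},
    {"dx": 0,"dy": 0,"dz": 0,"ax": 0,"ay": 0,"az": 0,"grip": 0.6},
    {"dx": 0,"dy": 0,"dz": 0,"ax": 0,"ay": 0,"az": 0,"grip": 0.25},
    {"dx": 0,"dy": 0,"dz": 0,"ax": 0,"ay": 0,"az": 0,"grip": 0.22},
    {"dx": 0,"dy": 0,"dz": 0,"ax": 0,"ay": 0,"az": 0,"grip": 0.22},
    {"dx": 0,"dy": 0,"dz": 0,"ax": 0,"ay": 0,"az": 0,"grip": 0.22},
  ],
)

```text
clock: 22.18
position: [0.5956, 0.0027, 0.1802]
ee_rot: [-0.002, 0.726, 0.688, -0.001]
contact_force: [-4.5, 0.8, 2.4]
width: 0.0665
gripper_force: 0.0
```

```bash
python3 - <<'E'
from h import *
p,R=pose();st();a=p+[0,0,.09]
arc([.5318,.3785,.27],44.2,14,start=(a,R))
E
```

```text
t 22.18 tcp [0.5956 0.0027 0.1802] z [-0.004  0.    -1.   ] yaw 86.96 w 0.0665 F [-4.5  0.8  2.4] gf 0.0
14 rows of [ 23.5 -15.    0. ] turn [-0.003  0.001  0.509]
```

>>> jog_arm(
  plan=[
    {"dx": 0,"dy": 0,"dz": -15,"ax": 0,"ay": 0,"az": 0,"grip": 0.22},
    {"dx": 0,"dy": 0,"dz": -20,"ax": 0,"ay": 0,"az": 0,"grip": 0.22},
    {"dx": 0,"dy": 0,"dz": -25,"ax": 0,"ay": 0,"az": 0,"grip": 0.22},
    {"dx": 0,"dy": 0,"dz": -30,"ax": 0,"ay": 0,"az": 0,"grip": 0.1},
    {"dx": 23.5,"dy": -15,"dz": 0,"ax": 0,"ay": 0,"az": 0.51,"grip": 0},
    {"dx": 23.5,"dy": -15,"dz": 0,"ax": 0,"ay": 0,"az": 0.51,"grip": 0},
    {"dx": 23.5,"dy": -15,"dz": 0,"ax": 0,"ay": 0,"az": 0.51,"grip": 0},
    {"dx": 23.5,"dy": -15,"dz": 0,"ax": 0,"ay": 0,"az": 0.51,"grip": 0},
    {"dx": 23.5,"dy": -15,"dz": 0,"ax": 0,"ay": 0,"az": 0.51,"grip": 0},
    {"dx": 23.5,"dy": -15,"dz": 0,"ax": 0,"ay": 0,"az": 0.51,"grip": 0},
    {"dx": 23.5,"dy": -15,"dz": 0,"ax": 0,"ay": 0,"az": 0.51,"grip": 0},
    {"dx": 23.5,"dy": -15,"dz": 0,"ax": 0,"ay": 0,"az": 0.51,"grip": 0},
    {"dx": 23.5,"dy": -15,"dz": 0,"ax": 0,"ay": 0,"az": 0.51,"grip": 0},
    {"dx": 23.5,"dy": -15,"dz": 0,"ax": 0,"ay": 0,"az": 0.51,"grip": 0},
    {"dx": 23.5,"dy": -15,"dz": 0,"ax": 0,"ay": 0,"az": 0.51,"grip": 0},
    {"dx": 23.5,"dy": -15,"dz": 0,"ax": 0,"ay": 0,"az": 0.51,"grip": 0},
    {"dx": 23.5,"dy": -15,"dz": 0,"ax": 0,"ay": 0,"az": 0.51,"grip": 0},
    {"dx": 23.5,"dy": -15,"dz": 0,"ax": 0,"ay": 0,"az": 0.51,"grip": 0},
    {"dx": 0,"dy": 0,"dz": 0,"ax": 0,"ay": 0,"az": 0,"grip": 0},
    {"dx": 0,"dy": 0,"dz": 0,"ax": 0,"ay": 0,"az": 0,"grip": 0},
  ],
  grip_force=25,
)

```text
clock: 23.85
position: [0.5335, 0.38, 0.2703]
ee_rot: [-0.0, 0.926, 0.377, 0.0]
contact_force: [-0.6, 0.6, 1.0]
width: 0.0855
gripper_force: 0.0
```

```bash
python3 - <<'E'
from h import *
st();togo([.532,.3785,.174],down(44.3))
w=snap('wrist');print('wrist');tags(w,(.47,.6),(.31,.44),.018,175)
d=snap('top','t10.png');tags(d,(.47,.6),(.31,.44))
E
```

```text
t 23.85 tcp [0.5335 0.38   0.2703] z [ 0.001  0.001 -1.   ] yaw 44.27 w 0.0855 F [-0.6  0.6  1. ] gf 0.0
shift tool mm [-2.2  0.  96.3] turn units [-0.   -0.01 -0.01]
wrist
[532.2 378.3] size [35.  57.6] long 134.5 px [ 96. 195.] [ 84 184  25  23]
```

>>> jog_arm(
  plan=[
    {"dx": -1,"dy": 0,"dz": 30,"ax": 0,"ay": 0,"az": 0,"grip": 0},
    {"dx": 0,"dy": 0,"dz": 30,"ax": 0,"ay": 0,"az": 0,"grip": 0},
    {"dx": 0,"dy": 0,"dz": 25,"ax": 0,"ay": 0,"az": 0,"grip": 0},
    {"dx": 0,"dy": 0,"dz": 11,"ax": 0,"ay": 0,"az": 0,"grip": 0},
    {"dx": 0,"dy": 0,"dz": 0,"ax": 0,"ay": 0,"az": 0,"grip": 0},
    {"dx": 0,"dy": 0,"dz": 0,"ax": 0,"ay": 0,"az": 0,"grip": 0},
    {"dx": 0,"dy": 0,"dz": 0,"ax": 0,"ay": 0,"az": 0,"grip": 0.2},
    {"dx": 0,"dy": 0,"dz": 0,"ax": 0,"ay": 0,"az": 0,"grip": 0.4},
    {"dx": 0,"dy": 0,"dz": 0,"ax": 0,"ay": 0,"az": 0,"grip": 0.6},
    {"dx": 0,"dy": 0,"dz": 0,"ax": 0,"ay": 0,"az": 0,"grip": 0.6},
    {"dx": 0,"dy": 0,"dz": 0,"ax": 0,"ay": 0,"az": 0,"grip": 0.6},
    {"dx": 0,"dy": 0,"dz": 0,"ax": 0,"ay": 0,"az": 0,"grip": 0.6},
  ],
  grip_force=25,
)

```text
clock: 24.95
position: [0.5327, 0.3781, 0.1762]
ee_rot: [-0.001, 0.927, 0.376, 0.001]
contact_force: [-0.2, -0.2, 6.5]
width: 0.0571
gripper_force: 28.0
```

```bash
python3 - <<'E'
from h import *
st();p,R=pose();a=p+[0,0,.095]
arc(bay(-.026,z=p[2]+.095),87,13,start=(a,R)); print(bay(-.026))
E
```

```text
t 24.95 tcp [0.5327 0.3781 0.1762] z [ 0.001  0.002 -1.   ] yaw 44.12 w 0.0571 F [-0.2 -0.2  6.5] gf 28.0
13 rows of [-28.1  19.1  -0. ] turn [ 0.    -0.002 -0.55 ]
[ 0.59305909 -0.04952602  0.177     ]
```

>>> jog_arm(
  plan=[
    {"dx": 0,"dy": 0,"dz": -10,"ax": 0,"ay": 0,"az": 0,"grip": 0.6},
    {"dx": 0,"dy": 0,"dz": -25,"ax": 0,"ay": 0,"az": 0,"grip": 0.6},
    {"dx": 0,"dy": 0,"dz": -30,"ax": 0,"ay": 0,"az": 0,"grip": 0.6},
    {"dx": 0,"dy": 0,"dz": -30,"ax": 0,"ay": 0,"az": 0,"grip": 0.6},
    {"dx": -28.1,"dy": 19.1,"dz": 0,"ax": 0,"ay": 0,"az": -0.55,"grip": 0.6},
    {"dx": -28.1,"dy": 19.1,"dz": 0,"ax": 0,"ay": 0,"az": -0.55,"grip": 0.6},
    {"dx": -28.1,"dy": 19.1,"dz": 0,"ax": 0,"ay": 0,"az": -0.55,"grip": 0.6},
    {"dx": -28.1,"dy": 19.1,"dz": 0,"ax": 0,"ay": 0,"az": -0.55,"grip": 0.6},
    {"dx": -28.1,"dy": 19.1,"dz": 0,"ax": 0,"ay": 0,"az": -0.55,"grip": 0.6},
    {"dx": -28.1,"dy": 19.1,"dz": 0,"ax": 0,"ay": 0,"az": -0.55,"grip": 0.6},
    {"dx": -28.1,"dy": 19.1,"dz": 0,"ax": 0,"ay": 0,"az": -0.55,"grip": 0.6},
    {"dx": -28.1,"dy": 19.1,"dz": 0,"ax": 0,"ay": 0,"az": -0.55,"grip": 0.6},
    {"dx": -28.1,"dy": 19.1,"dz": 0,"ax": 0,"ay": 0,"az": -0.55,"grip": 0.6},
    {"dx": -28.1,"dy": 19.1,"dz": 0,"ax": 0,"ay": 0,"az": -0.55,"grip": 0.6},
    {"dx": -28.1,"dy": 19.1,"dz": 0,"ax": 0,"ay": 0,"az": -0.55,"grip": 0.6},
    {"dx": -28.1,"dy": 19.1,"dz": 0,"ax": 0,"ay": 0,"az": -0.55,"grip": 0.6},
    {"dx": -28.1,"dy": 19.1,"dz": 0,"ax": 0,"ay": 0,"az": -0.55,"grip": 0.6},
    {"dx": 0,"dy": 0,"dz": 0,"ax": 0,"ay": 0,"az": 0,"grip": 0.6},
    {"dx": 0,"dy": 0,"dz": 0,"ax": 0,"ay": 0,"az": 0,"grip": 0.6},
    {"dx": 0,"dy": 0,"dz": 0,"ax": 0,"ay": 0,"az": 0,"grip": 0.6},
  ],
)

```text
clock: 26.62
position: [0.5927, -0.0493, 0.2691]
ee_rot: [-0.001, 0.726, 0.688, -0.001]
contact_force: [0.3, -0.6, -1.2]
width: 0.0572
gripper_force: 27.2
```

```bash
python3 - <<'E'
from h import *
st();togo(bay(-.026,z=.181),down(87))
w=snap('wrist');p,R=pose();print('held tag, expect',p[:2]);tags(w,(p[0]-.04,p[0]+.04),(p[1]-.03,p[1]+.03),p[2]-.1576,150)
d=snap('top');tags(d,(.3,.62),(.19,.44))
E
```

```text
t 26.62 tcp [ 0.5927 -0.0493  0.2691] z [-0.003  0.001 -1.   ] yaw 86.95 w 0.0572 F [ 0.3 -0.6 -1.2] gf 27.2
shift tool mm [-0.3  0.7 88.1] turn units [-0.03 -0.01 -0.01]
held tag, expect [ 0.59247324 -0.04870087]
[409.4 372. ] size [34.9 58.6] long 150.9 px [ 94. 243.] [ 82 230  24  26]
```

>>> jog_arm(
  plan=[
    {"dx": 0,"dy": 0.7,"dz": 25,"ax": 0,"ay": 0,"az": 0,"grip": 0.6},
    {"dx": 0,"dy": 0,"dz": 25,"ax": 0,"ay": 0,"az": 0,"grip": 0.6},
    {"dx": 0,"dy": 0,"dz": 20,"ax": 0,"ay": 0,"az": 0,"grip": 0.6},
    {"dx": 0,"dy": 0,"dz": 10,"ax": 0,"ay": 0,"az": 0,"grip": 0.6},
    {"dx": 0,"dy": 0,"dz": 8,"ax": 0,"ay": 0,"az": 0,"grip": 0.6},
    {"dx": 0,"dy": 0,"dz": 0,"ax": 0,"ay": 0,"az": 0,"grip": 0.6},
    {"dx": 0,"dy": 0,"dz": 0,"ax": 0,"ay": 0,"az": 0,"grip": 0.6},
    {"dx": 0,"dy": 0,"dz": 0,"ax": 0,"ay": 0,"az": 0,"grip": 0.25},
    {"dx": 0,"dy": 0,"dz": 0,"ax": 0,"ay": 0,"az": 0,"grip": 0.22},
    {"dx": 0,"dy": 0,"dz": 0,"ax": 0,"ay": 0,"az": 0,"grip": 0.22},
    {"dx": 0,"dy": 0,"dz": 0,"ax": 0,"ay": 0,"az": 0,"grip": 0.22},
  ],
)

```text
clock: 27.63
position: [0.5929, -0.0492, 0.1813]
ee_rot: [-0.002, 0.725, 0.689, -0.001]
contact_force: [-4.9, 2.1, 3.5]
width: 0.0665
gripper_force: 0.0
```

```bash
python3 - <<'E'
from h import *
p,R=pose();st();a=p+[0,0,.09]
arc([.4094,.372,.27],61.0,14,start=(a,R))
E
```

```text
t 27.63 tcp [ 0.5929 -0.0492  0.1813] z [-0.004  0.001 -1.   ] yaw 87.02 w 0.0665 F [-4.9  2.1  3.5] gf 0.0
14 rows of [ 25.9 -20.6   0.1] turn [-0.003  0.     0.31 ]
```

>>> jog_arm(
  plan=[
    {"dx": 0,"dy": 0,"dz": -15,"ax": 0,"ay": 0,"az": 0,"grip": 0.22},
    {"dx": 0,"dy": 0,"dz": -20,"ax": 0,"ay": 0,"az": 0,"grip": 0.22},
    {"dx": 0,"dy": 0,"dz": -25,"ax": 0,"ay": 0,"az": 0,"grip": 0.22},
    {"dx": 0,"dy": 0,"dz": -30,"ax": 0,"ay": 0,"az": 0,"grip": 0.1},
    {"dx": 25.9,"dy": -20.6,"dz": 0,"ax": 0,"ay": 0,"az": 0.31,"grip": 0},
    {"dx": 25.9,"dy": -20.6,"dz": 0,"ax": 0,"ay": 0,"az": 0.31,"grip": 0},
    {"dx": 25.9,"dy": -20.6,"dz": 0,"ax": 0,"ay": 0,"az": 0.31,"grip": 0},
    {"dx": 25.9,"dy": -20.6,"dz": 0,"ax": 0,"ay": 0,"az": 0.31,"grip": 0},
    {"dx": 25.9,"dy": -20.6,"dz": 0,"ax": 0,"ay": 0,"az": 0.31,"grip": 0},
    {"dx": 25.9,"dy": -20.6,"dz": 0,"ax": 0,"ay": 0,"az": 0.31,"grip": 0},
    {"dx": 25.9,"dy": -20.6,"dz": 0,"ax": 0,"ay": 0,"az": 0.31,"grip": 0},
    {"dx": 25.9,"dy": -20.6,"dz": 0,"ax": 0,"ay": 0,"az": 0.31,"grip": 0},
    {"dx": 25.9,"dy": -20.6,"dz": 0,"ax": 0,"ay": 0,"az": 0.31,"grip": 0},
    {"dx": 25.9,"dy": -20.6,"dz": 0,"ax": 0,"ay": 0,"az": 0.31,"grip": 0},
    {"dx": 25.9,"dy": -20.6,"dz": 0,"ax": 0,"ay": 0,"az": 0.31,"grip": 0},
    {"dx": 25.9,"dy": -20.6,"dz": 0,"ax": 0,"ay": 0,"az": 0.31,"grip": 0},
    {"dx": 25.9,"dy": -20.6,"dz": 0,"ax": 0,"ay": 0,"az": 0.31,"grip": 0},
    {"dx": 25.9,"dy": -20.6,"dz": 0,"ax": 0,"ay": 0,"az": 0.31,"grip": 0},
    {"dx": 0,"dy": 0,"dz": 0,"ax": 0,"ay": 0,"az": 0,"grip": 0},
    {"dx": 0,"dy": 0,"dz": 0,"ax": 0,"ay": 0,"az": 0,"grip": 0},
  ],
  grip_force=25,
)

```text
clock: 29.3
position: [0.4115, 0.3737, 0.2718]
ee_rot: [-0.001, 0.861, 0.509, 0.001]
contact_force: [0.3, -0.2, -0.5]
width: 0.0855
gripper_force: 0.0
```

```bash
python3 - <<'E'
from h import *
st();togo([.4094,.372,.174],down(61.0))
d=snap('top','t11.png');tags(d,(.34,.47),(.3,.44));print('all');tags(d,(.3,.62),(.19,.3))
w=snap('wrist');print('wrist')
for t in(150,165,185):tags(w,(.34,.48),(.3,.44),.018,t)
E
```

```text
t 29.3 tcp [0.4115 0.3737 0.2718] z [ 0.001  0.002 -1.   ] yaw 61.17 w 0.0855 F [ 0.3 -0.2 -0.5] gf 0.0
shift tool mm [-2.7 -0.9 97.8] turn units [-0.   -0.02  0.03]
[409.3 372. ] size [34.6 57.8] long 150.7 px [ 94. 243.] [ 82 231  24  25]
all
wrist
```

>>> jog_arm(
  plan=[
    {"dx": -1.5,"dy": -0.9,"dz": 30,"ax": 0,"ay": 0,"az": 0,"grip": 0},
    {"dx": 0,"dy": 0,"dz": 30,"ax": 0,"ay": 0,"az": 0,"grip": 0},
    {"dx": 0,"dy": 0,"dz": 25,"ax": 0,"ay": 0,"az": 0,"grip": 0},
    {"dx": 0,"dy": 0,"dz": 12,"ax": 0,"ay": 0,"az": 0,"grip": 0},
    {"dx": 0,"dy": 0,"dz": 0,"ax": 0,"ay": 0,"az": 0,"grip": 0},
    {"dx": 0,"dy": 0,"dz": 0,"ax": 0,"ay": 0,"az": 0,"grip": 0},
    {"dx": 0,"dy": 0,"dz": 0,"ax": 0,"ay": 0,"az": 0,"grip": 0.2},
    {"dx": 0,"dy": 0,"dz": 0,"ax": 0,"ay": 0,"az": 0,"grip": 0.4},
    {"dx": 0,"dy": 0,"dz": 0,"ax": 0,"ay": 0,"az": 0,"grip": 0.6},
    {"dx": 0,"dy": 0,"dz": 0,"ax": 0,"ay": 0,"az": 0,"grip": 0.6},
    {"dx": 0,"dy": 0,"dz": 0,"ax": 0,"ay": 0,"az": 0,"grip": 0.6},
    {"dx": 0,"dy": 0,"dz": 0,"ax": 0,"ay": 0,"az": 0,"grip": 0.6},
  ],
  grip_force=25,
)

```text
clock: 30.4
position: [0.4102, 0.3713, 0.176]
ee_rot: [-0.0, 0.862, 0.507, 0.001]
contact_force: [0.2, -1.3, 6.3]
width: 0.0574
gripper_force: 27.7
```

```bash
python3 - <<'E'
from h import *
st();p,R=pose();a=p+[0,0,.095]
arc(bay(-.079,z=p[2]+.095),87,14,start=(a,R)); print(bay(-.079))
E
```

```text
t 30.4 tcp [0.4102 0.3713 0.176 ] z [ 0.001  0.001 -1.   ] yaw 60.99 w 0.0574 F [ 0.2 -1.3  6.3] gf 27.7
14 rows of [-28.9  22.4  -0. ] turn [ 0.    -0.001 -0.31 ]
[ 0.59028529 -0.10245339  0.177     ]
```

>>> jog_arm(
  plan=[
    {"dx": 0,"dy": 0,"dz": -10,"ax": 0,"ay": 0,"az": 0,"grip": 0.6},
    {"dx": 0,"dy": 0,"dz": -25,"ax": 0,"ay": 0,"az": 0,"grip": 0.6},
    {"dx": 0,"dy": 0,"dz": -30,"ax": 0,"ay": 0,"az": 0,"grip": 0.6},
    {"dx": 0,"dy": 0,"dz": -30,"ax": 0,"ay": 0,"az": 0,"grip": 0.6},
    {"dx": -28.9,"dy": 22.4,"dz": 0,"ax": 0,"ay": 0,"az": -0.31,"grip": 0.6},
    {"dx": -28.9,"dy": 22.4,"dz": 0,"ax": 0,"ay": 0,"az": -0.31,"grip": 0.6},
    {"dx": -28.9,"dy": 22.4,"dz": 0,"ax": 0,"ay": 0,"az": -0.31,"grip": 0.6},
    {"dx": -28.9,"dy": 22.4,"dz": 0,"ax": 0,"ay": 0,"az": -0.31,"grip": 0.6},
    {"dx": -28.9,"dy": 22.4,"dz": 0,"ax": 0,"ay": 0,"az": -0.31,"grip": 0.6},
    {"dx": -28.9,"dy": 22.4,"dz": 0,"ax": 0,"ay": 0,"az": -0.31,"grip": 0.6},
    {"dx": -28.9,"dy": 22.4,"dz": 0,"ax": 0,"ay": 0,"az": -0.31,"grip": 0.6},
    {"dx": -28.9,"dy": 22.4,"dz": 0,"ax": 0,"ay": 0,"az": -0.31,"grip": 0.6},
    {"dx": -28.9,"dy": 22.4,"dz": 0,"ax": 0,"ay": 0,"az": -0.31,"grip": 0.6},
    {"dx": -28.9,"dy": 22.4,"dz": 0,"ax": 0,"ay": 0,"az": -0.31,"grip": 0.6},
    {"dx": -28.9,"dy": 22.4,"dz": 0,"ax": 0,"ay": 0,"az": -0.31,"grip": 0.6},
    {"dx": -28.9,"dy": 22.4,"dz": 0,"ax": 0,"ay": 0,"az": -0.31,"grip": 0.6},
    {"dx": -28.9,"dy": 22.4,"dz": 0,"ax": 0,"ay": 0,"az": -0.31,"grip": 0.6},
    {"dx": -28.9,"dy": 22.4,"dz": 0,"ax": 0,"ay": 0,"az": -0.31,"grip": 0.6},
    {"dx": 0,"dy": 0,"dz": 0,"ax": 0,"ay": 0,"az": 0,"grip": 0.6},
    {"dx": 0,"dy": 0,"dz": 0,"ax": 0,"ay": 0,"az": 0,"grip": 0.6},
  ],
)

```text
clock: 32.07
position: [0.5912, -0.105, 0.2693]
ee_rot: [-0.0, 0.726, 0.687, -0.0]
contact_force: [-0.7, 1.1, -1.0]
width: 0.0572
gripper_force: 27.2
```

```bash
python3 - <<'E'
from h import *
st();togo(bay(-.079,z=.181),down(87))
E
```

```text
t 32.07 tcp [ 0.5912 -0.105   0.2693] z [-0.001 -0.    -1.   ] yaw 86.85 w 0.0572 F [-0.7  1.1 -1. ] gf 27.2
shift tool mm [ 2.5 -0.9 88.3] turn units [-0.01  0.   -0.02]
```

>>> jog_arm(
  plan=[
    {"dx": 0.7,"dy": 0,"dz": 25,"ax": 0,"ay": 0,"az": 0,"grip": 0.6},
    {"dx": 0,"dy": 0,"dz": 25,"ax": 0,"ay": 0,"az": 0,"grip": 0.6},
    {"dx": 0,"dy": 0,"dz": 20,"ax": 0,"ay": 0,"az": 0,"grip": 0.6},
    {"dx": 0,"dy": 0,"dz": 10,"ax": 0,"ay": 0,"az": 0,"grip": 0.6},
    {"dx": 0,"dy": 0,"dz": 8,"ax": 0,"ay": 0,"az": 0,"grip": 0.6},
    {"dx": 0,"dy": 0,"dz": 0,"ax": 0,"ay": 0,"az": 0,"grip": 0.6},
    {"dx": 0,"dy": 0,"dz": 0,"ax": 0,"ay": 0,"az": 0,"grip": 0.6},
    {"dx": 0,"dy": 0,"dz": 0,"ax": 0,"ay": 0,"az": 0,"grip": 0.25},
    {"dx": 0,"dy": 0,"dz": 0,"ax": 0,"ay": 0,"az": 0,"grip": 0.22},
    {"dx": 0,"dy": 0,"dz": 0,"ax": 0,"ay": 0,"az": 0,"grip": 0.22},
    {"dx": 0,"dy": 0,"dz": 0,"ax": 0,"ay": 0,"az": 0,"grip": 0.22},
  ],
)

```text
clock: 32.98
position: [0.5898, -0.1024, 0.1815]
ee_rot: [-0.001, 0.725, 0.688, -0.001]
contact_force: [-4.4, 0.7, 1.3]
width: 0.067
gripper_force: 0.0
```

>>> jog_arm(
  plan=[
    {"dx": 0,"dy": 0,"dz": -15,"ax": 0,"ay": 0,"az": 0,"grip": 0.22},
    {"dx": 0,"dy": 0,"dz": -20,"ax": 0,"ay": 0,"az": 0,"grip": 0.22},
    {"dx": 0,"dy": 0,"dz": -25,"ax": 0,"ay": 0,"az": 0,"grip": 0.22},
    {"dx": 0,"dy": 0,"dz": -35,"ax": 0,"ay": 0,"az": 0,"grip": 0.22},
    {"dx": 0,"dy": 15,"dz": -35,"ax": 0,"ay": 0,"az": 0,"grip": 0.5},
    {"dx": 0,"dy": 15,"dz": -35,"ax": 0,"ay": 0,"az": 0,"grip": 0.8},
    {"dx": -30,"dy": 15,"dz": -20,"ax": 0,"ay": 0,"az": 0,"grip": 1},
    {"dx": -30,"dy": 15,"dz": 0,"ax": 0,"ay": 0,"az": 0,"grip": 1},
    {"dx": -30,"dy": 15,"dz": 0,"ax": 0,"ay": 0,"az": 0,"grip": 1},
    {"dx": -30,"dy": 0,"dz": 0,"ax": 0,"ay": 0,"az": 0,"grip": 1},
    {"dx": 0,"dy": 0,"dz": 0,"ax": 0,"ay": 0,"az": 0,"grip": 1},
  ],
  grip_force=25,
)

```text
clock: 33.9
position: [0.6599, -0.2321, 0.3658]
ee_rot: [0.002, 0.727, 0.687, -0.002]
contact_force: [-0.4, 0.0, -0.5]
width: -0.0001
gripper_force: 0.0
```

```bash
python3 - <<'E'
from h import *
st();d=snap('top');s=snap('scene')
cv2.imwrite('pics/c12.png',np.hstack([cv2.resize(d['image'][125:225,190:310,::-1],(480,400),interpolation=cv2.INTER_CUBIC),cv2.resize(s['image'][130:240,180:268,::-1],(320,400),interpolation=cv2.INTER_CUBIC)]))
print([(proj(d,[bay(y/1000,0,.022)])-[190,125])*4 for y in(79,26,-26,-79)])
E
```

```text
t 33.9 tcp [ 0.6599 -0.2321  0.3658] z [ 0.    -0.005 -1.   ] yaw 86.77 w -0.0001 F [-0.4  0.  -0.5] gf 0.0
[array([[121.65408026, 185.42133799]]), array([[200.72187169, 191.00655365]]), array([[278.18872549, 196.46522872]]), array([[357.08111209, 202.01066108]])]
```

View pics/c12.png

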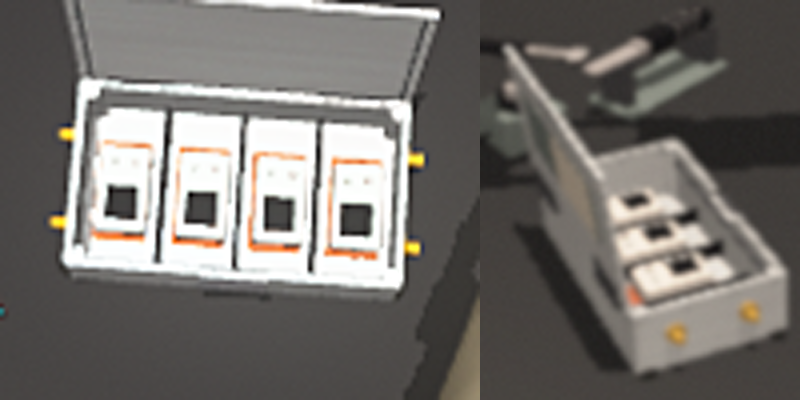

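All four tags lie flat in their own bays, dark squares up. Next I close the cover with shut fingers from behind.

```bash
python3 - <<'E'
from h import *
H=np.array([.6588,-.027,.0555]);p0,R0=pose();R0i=R0.inv();a=.0145
def tc(th,ex=0):
    rho=.095;C=H+rho*(-U*np.cos(th)+Z*np.sin(th))+.0045*(U*np.sin(th)+Z*np.cos(th))
    return C+U*(a+ex)+Z*.1734
s=tc(1.65,.04); print('start',s)
q=[s[0],p0[1],p0[2]];print('1 to x',R0i.apply(q-p0)*1000);q2=[s[0],s[1],p0[2]];print('2 y',R0i.apply(np.array(q2)-q)*1000);print('3 down',R0i.apply(s-q2)*1000)
P=s;out=[]
for th in np.linspace(1.7,0,20):
    n=tc(th);out.append(R0i.apply(n-P)*1000);P=n
print(np.array(out).round(1))
E
```

```text
start [ 0.72521124 -0.03048047  0.32324613]
1 to x [ 3.58095016 65.70134775 -0.07460419]
2 y [ 1.96974514e+02 -1.07357655e+01  2.21790376e-02]
3 down [-2.14373541e-03  4.82624895e-02  4.24002171e+01]
[[ -0.1 -35.3   0.8]
 [ -0.   -8.4  -1.1]
 [ -0.   -8.5  -0.4]
 [ -0.   -8.5   0.4]
 [ -0.   -8.4   1.2]
 [ -0.   -8.3   1.9]
 [ -0.   -8.1   2.6]
 [ -0.   -7.8   3.4]
 [ -0.   -7.5   4. ]
 [ -0.   -7.1   4.7]
 [ -0.   -6.6   5.3]
 [ -0.   -6.1   5.9]
 [ -0.   -5.6   6.4]
 [ -0.   -5.    6.9]
 [ -0.   -4.4   7.3]
 [ -0.   -3.7   7.7]
 [ -0.   -3.    8. ]
 [ -0.   -2.3   8.2]
 [ -0.   -1.5   8.4]
 [ -0.   -0.8   8.5]]
```

>>> jog_arm(
  plan=[
    {"dx": 0,"dy": 33,"dz": 0,"ax": 0,"ay": 0,"az": 0,"grip": 1},
    {"dx": 0,"dy": 33,"dz": 0,"ax": 0,"ay": 0,"az": 0,"grip": 1},
    {"dx": 33.3,"dy": -1.8,"dz": 0,"ax": 0,"ay": 0,"az": 0,"grip": 1},
    {"dx": 33.3,"dy": -1.8,"dz": 0,"ax": 0,"ay": 0,"az": 0,"grip": 1},
    {"dx": 33.3,"dy": -1.8,"dz": 0,"ax": 0,"ay": 0,"az": 0,"grip": 1},
    {"dx": 33.3,"dy": -1.8,"dz": 0,"ax": 0,"ay": 0,"az": 0,"grip": 1},
    {"dx": 33.3,"dy": -1.8,"dz": 0,"ax": 0,"ay": 0,"az": 0,"grip": 1},
    {"dx": 33.3,"dy": -1.8,"dz": 0,"ax": 0,"ay": 0,"az": 0,"grip": 1},
    {"dx": 0,"dy": 0,"dz": 20,"ax": 0,"ay": 0,"az": 0,"grip": 1},
    {"dx": 0,"dy": 0,"dz": 22,"ax": 0,"ay": 0,"az": 0,"grip": 1},
    {"dx": 0,"dy": 0,"dz": 0,"ax": 0,"ay": 0,"az": 0,"grip": 1},
    {"dx": 0,"dy": 0,"dz": 0,"ax": 0,"ay": 0,"az": 0,"grip": 1},
  ],
)

```text
clock: 35.0
position: [0.7241, -0.0283, 0.3228]
ee_rot: [-0.002, 0.725, 0.689, -0.001]
contact_force: [1.1, -0.4, -0.7]
width: -0.0003
gripper_force: 0.0
```

>>> jog_arm(
  plan=[
    {"dx": 0,"dy": -9,"dz": 0,"ax": 0,"ay": 0,"az": 0,"grip": 1},
    {"dx": 0,"dy": -9,"dz": 0,"ax": 0,"ay": 0,"az": 0,"grip": 1},
    {"dx": 0,"dy": -9,"dz": 0,"ax": 0,"ay": 0,"az": 0,"grip": 1},
    {"dx": 0,"dy": -8.4,"dz": 0,"ax": 0,"ay": 0,"az": 0,"grip": 1},
    {"dx": 0,"dy": -8.4,"dz": -1,"ax": 0,"ay": 0,"az": 0,"grip": 1},
    {"dx": 0,"dy": -8.5,"dz": -0.4,"ax": 0,"ay": 0,"az": 0,"grip": 1},
    {"dx": 0,"dy": -8.5,"dz": 0.4,"ax": 0,"ay": 0,"az": 0,"grip": 1},
    {"dx": 0,"dy": -8.4,"dz": 1.2,"ax": 0,"ay": 0,"az": 0,"grip": 1},
    {"dx": 0,"dy": -8.3,"dz": 1.9,"ax": 0,"ay": 0,"az": 0,"grip": 1},
    {"dx": 0,"dy": -8.1,"dz": 2.6,"ax": 0,"ay": 0,"az": 0,"grip": 1},
    {"dx": 0,"dy": -7.8,"dz": 3.4,"ax": 0,"ay": 0,"az": 0,"grip": 1},
    {"dx": 0,"dy": -7.5,"dz": 4,"ax": 0,"ay": 0,"az": 0,"grip": 1},
  ],
)

```text
clock: 36.0
position: [0.6229, -0.0243, 0.3117]
ee_rot: [-0.001, 0.725, 0.688, -0.001]
contact_force: [1.8, -0.3, 3.7]
width: -0.0003
gripper_force: 1.8
```

```bash
python3 - <<'E'
from h import *
st()
E
```

```text
t 36.0 tcp [ 0.6229 -0.0243  0.3117] z [-0.002  0.    -1.   ] yaw 87.02 w -0.0003 F [ 1.8 -0.3  3.7] gf 1.8
```

The push is working, with about 4 N of contact. I'll continue the arc.

>>> jog_arm(
  plan=[
    {"dx": 0,"dy": -7.1,"dz": 4.7,"ax": 0,"ay": 0,"az": 0,"grip": 1},
    {"dx": 0,"dy": -6.6,"dz": 5.3,"ax": 0,"ay": 0,"az": 0,"grip": 1},
    {"dx": 0,"dy": -6.1,"dz": 5.9,"ax": 0,"ay": 0,"az": 0,"grip": 1},
    {"dx": 0,"dy": -5.6,"dz": 6.4,"ax": 0,"ay": 0,"az": 0,"grip": 1},
    {"dx": 0,"dy": -5,"dz": 6.9,"ax": 0,"ay": 0,"az": 0,"grip": 1},
    {"dx": 0,"dy": -4.4,"dz": 7.3,"ax": 0,"ay": 0,"az": 0,"grip": 1},
    {"dx": 0,"dy": -3.7,"dz": 7.7,"ax": 0,"ay": 0,"az": 0,"grip": 1},
    {"dx": 0,"dy": -3,"dz": 8,"ax": 0,"ay": 0,"az": 0,"grip": 1},
    {"dx": 0,"dy": -2.3,"dz": 8.2,"ax": 0,"ay": 0,"az": 0,"grip": 1},
    {"dx": 0,"dy": -1.5,"dz": 8.4,"ax": 0,"ay": 0,"az": 0,"grip": 1},
    {"dx": 0,"dy": -0.8,"dz": 8.5,"ax": 0,"ay": 0,"az": 0,"grip": 1},
    {"dx": 0,"dy": 0,"dz": 0,"ax": 0,"ay": 0,"az": 0,"grip": 1},
    {"dx": 0,"dy": 0,"dz": 0,"ax": 0,"ay": 0,"az": 0,"grip": 1},
  ],
)

```text
clock: 37.08
position: [0.578, -0.022, 0.2336]
ee_rot: [-0.001, 0.725, 0.688, -0.001]
contact_force: [0.6, 0.0, 0.1]
width: -0.0001
gripper_force: 0.0
```

```bash
python3 - <<'E'
from h import *
st()
E
```

```text
t 37.08 tcp [ 0.578  -0.022   0.2336] z [-0.002  0.    -1.   ] yaw 87.02 w -0.0001 F [0.6 0.  0.1] gf 0.0
```

>>> jog_arm(
  plan=[
    {"dx": 0,"dy": -20,"dz": -2,"ax": 0,"ay": 0,"az": 0,"grip": 1},
    {"dx": 0,"dy": 0,"dz": 2,"ax": 0,"ay": 0,"az": 0,"grip": 1},
    {"dx": 0,"dy": 0,"dz": 2,"ax": 0,"ay": 0,"az": 0,"grip": 1},
    {"dx": 0,"dy": 0,"dz": 1,"ax": 0,"ay": 0,"az": 0,"grip": 1},
    {"dx": 0,"dy": 0,"dz": 1,"ax": 0,"ay": 0,"az": 0,"grip": 1},
    {"dx": 0,"dy": 0,"dz": 0,"ax": 0,"ay": 0,"az": 0,"grip": 1},
    {"dx": 0,"dy": 0,"dz": 0,"ax": 0,"ay": 0,"az": 0,"grip": 1},
  ],
)

```text
clock: 37.67
position: [0.557, -0.0208, 0.2328]
ee_rot: [-0.002, 0.725, 0.689, -0.002]
contact_force: [-8.4, 1.4, 21.2]
width: -0.0002
gripper_force: 10.6
```

```bash
python3 - <<'E'
from h import *
st();d=snap('scene');cv2.imwrite('pics/s13.png',d['image'][:,:,::-1])
cv2.imwrite('pics/c13.png',cv2.resize(d['image'][120:240,150:290,::-1],(700,600),interpolation=cv2.INTER_CUBIC))
E
```

```text
t 37.67 tcp [ 0.557  -0.0208  0.2328] z [-0.005  0.    -1.   ] yaw 87.03 w -0.0002 F [-8.4  1.4 21.2] gf 10.6
```

View pics/c13.png

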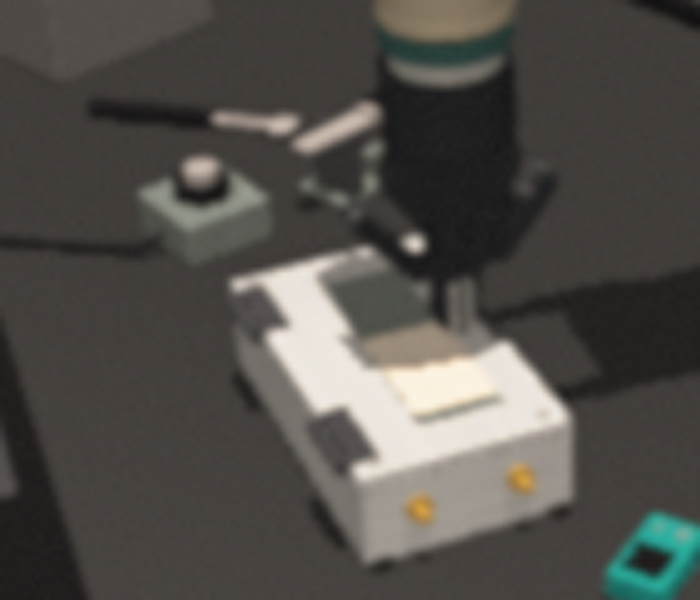

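The cover is shut: it took a 21 N press with the tips at the cover-top height. Now the button.

>>> jog_arm(
  plan=[
    {"dx": 0,"dy": 0,"dz": -10,"ax": 0,"ay": 0,"az": 0,"grip": 1},
    {"dx": 0,"dy": 0,"dz": -25,"ax": 0,"ay": 0,"az": 0,"grip": 1},
    {"dx": 0,"dy": 0,"dz": -25,"ax": 0,"ay": 0,"az": 0,"grip": 1},
    {"dx": -33,"dy": 9,"dz": 0,"ax": 0,"ay": 0,"az": 0,"grip": 1},
    {"dx": -33,"dy": 9,"dz": 0,"ax": 0,"ay": 0,"az": 0,"grip": 1},
    {"dx": -33,"dy": 9,"dz": 0,"ax": 0,"ay": 0,"az": 0,"grip": 1},
    {"dx": -33,"dy": 9,"dz": 0,"ax": 0,"ay": 0,"az": 0,"grip": 1},
    {"dx": -33,"dy": 9,"dz": 0,"ax": 0,"ay": 0,"az": 0,"grip": 1},
    {"dx": -33,"dy": 9,"dz": 0,"ax": 0,"ay": 0,"az": 0,"grip": 1},
    {"dx": -33,"dy": 9,"dz": 0,"ax": 0,"ay": 0,"az": 0,"grip": 1},
    {"dx": -33,"dy": 9,"dz": 0,"ax": 0,"ay": 0,"az": 0,"grip": 1},
    {"dx": 0,"dy": 0,"dz": 0,"ax": 0,"ay": 0,"az": 0,"grip": 1},
    {"dx": 0,"dy": 0,"dz": 0,"ax": 0,"ay": 0,"az": 0,"grip": 1},
    {"dx": 0,"dy": 0,"dz": 0,"ax": 0,"ay": 0,"az": 0,"grip": 1},
  ],
)

```text
clock: 38.88
position: [0.6162, -0.2884, 0.2897]
ee_rot: [-0.001, 0.726, 0.688, -0.001]
contact_force: [0.2, 0.0, 0.5]
width: -0.0002
gripper_force: 0.0
```

```bash
python3 - <<'E'
from h import *
import pickle
st()
# button from first top and scene pictures (bright cap)
D=pickle.load(open('d0.pkl','rb'))
d=D['top'];g=d['image'].astype(int).min(2);ys,xs=np.where(g[158:176,342:358]>165);print(len(xs),unproj(d,[[xs.mean()+342,ys.mean()+158]],.054))
b=unproj(d,[[xs.mean()+342,ys.mean()+158]],.054)[0]
s=D['scene'];print('scene proj',proj(s,[b]));g=s['image'].astype(int).min(2);print((g[145:168,180:202]>150).sum(),[ (v.mean()) for v in np.where(g[145:168,180:202]>150)])
togo([b[0],b[1],.2274],down(87))
E
```

```text
t 38.88 tcp [ 0.6162 -0.2884  0.2897] z [-0.003  0.001 -1.   ] yaw 86.97 w -0.0002 F [0.2 0.  0.5] gf 0.0
45 [[ 0.61532724 -0.28917623  0.054     ]]
scene proj [[189.22976876 152.46088722]]
11 [np.float64(8.090909090909092), np.float64(9.636363636363637)]
shift tool mm [-0.9 -0.7 62.3] turn units [-0.02 -0.01 -0.  ]
```

>>> jog_arm(
  plan=[
    {"dx": -1,"dy": -0.7,"dz": 25,"ax": 0,"ay": 0,"az": 0,"grip": 1},
    {"dx": 0,"dy": 0,"dz": 25,"ax": 0,"ay": 0,"az": 0,"grip": 1},
    {"dx": 0,"dy": 0,"dz": 8,"ax": 0,"ay": 0,"az": 0,"grip": 1},
    {"dx": 0,"dy": 0,"dz": 4,"ax": 0,"ay": 0,"az": 0,"grip": 1},
    {"dx": 0,"dy": 0,"dz": 3,"ax": 0,"ay": 0,"az": 0,"grip": 1},
    {"dx": 0,"dy": 0,"dz": 3,"ax": 0,"ay": 0,"az": 0,"grip": 1},
    {"dx": 0,"dy": 0,"dz": 2,"ax": 0,"ay": 0,"az": 0,"grip": 1},
    {"dx": 0,"dy": 0,"dz": 0,"ax": 0,"ay": 0,"az": 0,"grip": 1},
    {"dx": 0,"dy": 0,"dz": 0,"ax": 0,"ay": 0,"az": 0,"grip": 1},
  ],
)

```text
clock: 39.63
position: [0.6154, -0.2888, 0.2217]
ee_rot: [-0.0, 0.725, 0.688, -0.0]
contact_force: [-1.0, 4.2, 5.2]
width: 0.0001
gripper_force: 2.3
```

```bash
python3 -c "
from h import *;st()"
```

```text
t 39.63 tcp [ 0.6154 -0.2888  0.2217] z [-0.001  0.    -1.   ] yaw 87.01 w 0.0001 F [-1.   4.2  5.2] gf 2.3
```

>>> jog_arm(
  plan=[
    {"dx": 0,"dy": 0,"dz": 1.5,"ax": 0,"ay": 0,"az": 0,"grip": 1},
    {"dx": 0,"dy": 0,"dz": 1.5,"ax": 0,"ay": 0,"az": 0,"grip": 1},
    {"dx": 0,"dy": 0,"dz": 0,"ax": 0,"ay": 0,"az": 0,"grip": 1},
    {"dx": 0,"dy": 0,"dz": 0,"ax": 0,"ay": 0,"az": 0,"grip": 1},
  ],
)

```text
clock: 39.97
position: [0.6153, -0.2889, 0.2213]
ee_rot: [0.0, 0.725, 0.688, 0.0]
contact_force: [-4.5, 6.0, 17.0]
width: 0.0004
gripper_force: 8.5
```

>>> jog_arm(
  plan=[
    {"dx": 0,"dy": 0,"dz": -10,"ax": 0,"ay": 0,"az": 0,"grip": 1},
    {"dx": 0,"dy": 0,"dz": -30,"ax": 0,"ay": 0,"az": 0,"grip": 1},
    {"dx": 0,"dy": 0,"dz": -35,"ax": 0,"ay": 0,"az": 0,"grip": 1},
    {"dx": 0,"dy": 0,"dz": -35,"ax": 0,"ay": 0,"az": 0,"grip": 1},
    {"dx": 0,"dy": 0,"dz": -35,"ax": 0,"ay": 0,"az": 0,"grip": 1},
    {"dx": -30,"dy": 0,"dz": 0,"ax": 0,"ay": 0,"az": 0,"grip": 1},
    {"dx": -30,"dy": 0,"dz": 0,"ax": 0,"ay": 0,"az": 0,"grip": 1},
    {"dx": -30,"dy": 0,"dz": 0,"ax": 0,"ay": 0,"az": 0,"grip": 1},
    {"dx": 0,"dy": 0,"dz": 0,"ax": 0,"ay": 0,"az": 0,"grip": 1},
    {"dx": 0,"dy": 0,"dz": 0,"ax": 0,"ay": 0,"az": 0,"grip": 1},
  ],
)

```text
clock: 40.8
position: [0.6105, -0.3816, 0.3622]
ee_rot: [0.0, 0.726, 0.687, -0.001]
contact_force: [0.9, -0.2, -0.8]
width: 0.0
gripper_force: 0.0
```

```bash
python3 - <<'E'
from h import *
st();d=snap('top');s=snap('scene')
cv2.imwrite('pics/c14.png',np.vstack([cv2.resize(d['image'][125:265,75:435,::-1],(800,311),interpolation=cv2.INTER_CUBIC),cv2.resize(s['image'][120:230,140:423,::-1],(740,288),interpolation=cv2.INTER_CUBIC) if 0 else cv2.resize(s['image'][120:230,140:446,::-1],(800,288),interpolation=cv2.INTER_CUBIC)]))
E
```

```text
t 40.8 tcp [ 0.6105 -0.3816  0.3622] z [-0.001 -0.002 -1.   ] yaw 86.85 w 0.0 F [ 0.9 -0.2 -0.8] gf 0.0
```

View pics/c14.png

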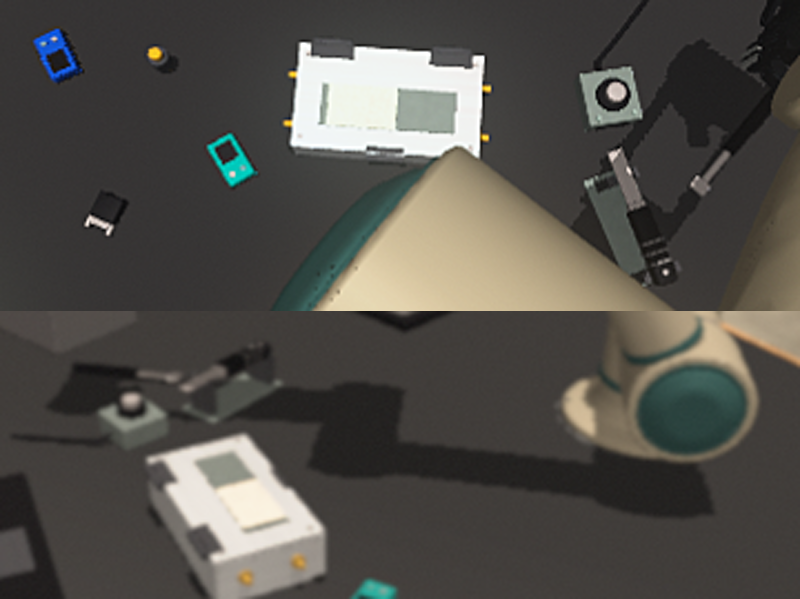

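The cover is shut, the button was pressed to its stop (17 N) and released, the pry is on its rest, and the bystanders are undisturbed. Handing in.

```bash
python3 -c "
from rig import manip;print(manip.sign_off())"
```

```text
the job is handed in; nothing more can be done
None
```

The job is handed in (no verdict was returned): all four tags lie in their own bays, the cover is shut, the start button was pressed and released, and the pry blade is back on its rest.

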